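# Refill the spice box, refit its lid and hold the hinge in line for the pin

### The arm

A 6-joint arm with a two-finger parallel gripper is mounted at the origin on a cart in front of the work surface, level with it; the furniture and walls round the work are solid. World frame = base frame: x ahead of the robot, y to its left, z up, the work surface at z = 0. Lengths are in m, angles in rad, forces in N, time in s.
With the tool pointing down it reaches from about 0.325 to 0.775 m from the base axis. Payload 5.5 kg.
Tool frame: the origin (TCP) lies midway between the tips of the shut fingers; the grasp point (between the pads) lies 19 mm behind it (grip_depth is the distance from the TCP to the grasp point, in m); z points along the fingers, y is the direction in which the jaws open and shut (so a half turn about z gives the same grasp; the last joint's range is limited). The gripper opens to 85 mm and grips with 20 to 120 N. Pads are 22 mm wide; open, the fingers measure 114 mm over their backs; the gripper's body (76 mm by 85 mm) begins 54 mm behind the grasp point. The pads swing forward as they close: fully open they stand 13 mm farther back than shut.
Start: joints at [1.188, 0.091, 1.231, -0, 1.82, -0.057], TCP at [0.192, 0.568, 0.231] pointing down, gripper open.
Joint ranges: [-2.87, 2.87], [-0.86, 2.18], [0.17, 2.46], [-1.51, 4.65], [0.06, 2.69], [-2.65, 2.65]. Speed limits (rad/s): [2.57, 2.57, 3.01, 3.14, 3.14, 3.14].

### API

Orientations are given as a rotation vector (axis times angle).
In Python, from station import * gives the robot as it stands. The module is installed in compiled form; this text tells all that it offers.
- The arm moves only by the tool apply_moves, never from a script. Its argument "increments" is a list of rows, each an object of numbers: "tx", "ty", "tz": the shift along the tool's x, y, z in m; "wx", "wy", "wz": the turn, a rotation vector about the tool's x, y, z in rad; "jaw": the closure in counts, from 0 (fully open) to 255 (shut). A call has 1 to 5 rows; each row shifts and turns the pose as measured when the row begins, along the tool's axes as they then stand; what a row does not reach is not made up. A row lasts 1/12 s, in which the tool goes at most 41.7 mm and 7.16 degrees, less where a joint would pass 70% of its speed; a pose out of reach is approached as far as the arm can. A call with a gripper value outside its range is refused whole. The fingers move at their own pace and stop on an object; the grip force is fixed at half the most. Time passes only in rows, so rows that do not move let the fingers close. It gives the time, the measured TCP pose, the force and the opening at its end, in the units of the state.
- get_obs(): the state, without advancing time (a new reading comes with each control period).
- get_image(name): name is "scene" or "top"; returns the picture (420x560x3 uint8, blue, green, red); there is no depth.
- calibration(name): a dict with "K" (3x3 intrinsics, pixels), "extrinsics" (4x4, takes a point from world to camera coordinates). Camera axes: x right, y down, z forward; pixel columns grow to the right and rows downward; lengths in m; the calibration is good to about 2 mm. A picture is of the moment at which its call begins. calibration takes no time and is no camera call.
- job_done(): hands the job in, once; it reports no verdict.
The state is a dict: "time": time; "q": joint angles; "joint_vel": joint speeds; "joint_efforts": joint torques, N m; "tcp_pos": TCP position; "tool_rot": TCP orientation; "ft_force": force on the tool from outside, world axes, zero at the start; "moment": the same for the moment, N m; "grip_width": finger opening in m.
Only numpy, scipy, OpenCV 4.12 (cv2) and the standard library are available. Lean on these libraries where they do the work, as an engineer would, in place of code of your own. Each camera call takes 0.05 s, during which the arm holds its last target.

### The job

The airtight spice box's pull-pin hinge is apart for refilling: set the last spice jar (red cap) down upright in the free half of the box, without dropping it. Then take the lid by its grip bar, fit it with its two hinge knuckles in the gaps between the box's three, and press it fully down on the springy seal, firmly but without forcing, so that the knuckle holes line up for a colleague to slide in the pin. Finish while still gripping the lid and holding it down so (let go and the seal lifts it out of line), and leave the pin and the other things on the worktop where they are.

Things in the scene. Friction and masses are not known exactly. Their poses are not given: they have to be found in the camera images.
- spice_box: wooden box fixed on the worktop, open on top. 136 (x) x 196 (y) x 128 mm high, walls 10, floor 8 mm, inside 116 x 176 x 120 mm. Origin: centre of underside; z up. Its -x side (to the robot) has the hinge leaf with knuckles 1, 3 and 5 of five. Two jars (46 mm wide, 105 high) stand in its +y half, at x = +29 and -29, y = 56 mm; the -y half is free. A dark seal strip stands 5 mm proud of the rim
- free_place (a point): middle of the free place on the box's inner floor: (0, -36, 8) mm in the box frame. The jar may stand anywhere in the free half
- box_hinge_left (a point): point on the box's hinge axis, at the box's (-76.5, +80, 128) mm: rim height, 8.5 mm outside the -x wall; the axis runs along the box's y. Knuckles: 13 mm outside diameter, 8 mm bore for the 5 mm pin, 31.2 mm long, 3 mm between neighbours once all five are interleaved, ends bevelled by 1.5 mm. Site axes as the box's
- box_hinge_right (a point): the same axis at the box's (-76.5, -80, 128) mm
- seal (a joint): how far the springy seal is pressed down: 0 when it stands 5 mm proud, 0.005 m when flush with the rim. It pushes back with 6 N at first touch (more than the lid weighs) and 11 N at full depth, where the lid plate meets the hard rim: about 7 N of push beside the lid's weight seats it
- lid: loose wooden lid, about 0.4 kg, right way up, left or right of the box, hinge to the robot. Plate 136 (x) x 196 (y) mm, from z = 13 to 25 mm. Origin: centre, at the bottom edge of the lip below the plate; the lip enters the box with 1.5 mm play all round, tapering to 5 mm play at its bottom. Fully down its origin is at the box's (0, 0, 115) mm, axes along the box's; on the free seal at 120
- lid_grip (a point): middle of the dark grip bar on the lid: (0, 0, 44) mm in the lid frame. The bar is 18 mm thick (along the lid's x), 100 mm long (along its y), from z = 25 to 57 mm: pinch it along the lid's x
- lid_hinge_left (a point): point on the hinge axis of the lid's two knuckles (2 and 4 of five, on its -x edge), at the lid's (-76.5, +80, 13) mm, level with the plate's underside; belongs on box_hinge_left
- lid_hinge_right (a point): the same axis at the lid's (-76.5, -80, 13) mm; belongs on box_hinge_right
- spice_jar: loose glass spice jar with a red cap, 0.11 kg, standing on the worktop on the other side of the box from the lid. 45 mm across, 106 mm high, cap from 85 mm up; origin: centre of its underside, z up
- hinge_pin: bystander: the box's hinge pin, steel rod 5 mm thick and 190 mm long with a bent end, lying on the worktop behind the box; a colleague will push it in later
- kitchen_timer: bystander: red and white wind-up timer, 67 mm across, 54 mm high, on the worktop behind the work
- pepper_mill: bystander: brown wooden pepper mill, 58 mm across, 170 mm high
- salt_shaker: bystander: glass salt shaker, 44 mm across, 90 mm high
- notebook: bystander: tan notebook, 148x109x13 mm, flat on the worktop at the far left
- pencil: bystander: green pencil, 123 mm long, lying on the notebook
- round_tin: bystander: round food tin, 76 mm across, 58 mm high
- flat_tin: bystander: flat oblong tin, 63x105x24 mm
- tape_roll: bystander: roll of brown tape lying flat, 98 mm across, 25 mm high
- nut_jar: bystander: jar with a brown cap, 70 mm across, 112 mm high
Not all that is in view belongs to the job. What is shaped like the spice_jar but green, purple or yellow is not meant.

How it is judged:
By the outcome, as a careful person would: the job done as asked, in the order asked, and still so for the second after the job is handed in, while the arm keeps its last pose, push and grip.
It also fails if it takes over 58 s, if anything falls off the work surface, if the arm or the gripper's body presses on something with over 40 N, if the wrist force passes 120 N, or if a joint passes its speed limit or range.

## Working session

There is one attempt and no reset: what is moved stays moved. The work goes in short steps, Python scripts to look and compute and a tool call to move; the robot and the scene stay as the last step left them, time stands still between calls to the robot, and variables do not carry over. Pictures are saved under pics/ and viewed, and the job is handed in when it is done.

Besides the shell and the picture viewer there is one more tool, called after "Emit:" in YAML: its name, and indented under it one key for each argument. apply_moves: Moves the arm, as the interface text tells. Its arguments: {"type":"object","properties":{"increments":{"type":"array","items":{"type":"object","properties":{"tx":{"type":"number"},"ty":{"type":"number"},"tz":{"type":"number"},"wx":{"type":"number"},"wy":{"type":"number"},"wz":{"type":"number"},"jaw":{"type":"number"}}}}},"required":["increments"]}

```bash
mkdir -p pics; python3 - <<'E'
from station import *
import cv2, numpy as np
o=get_obs(); print({k:np.round(v,3).tolist() for k,v in o.items()})
for n in("scene","top"):
    im=get_image(n); cv2.imwrite(f"pics/{n}0.png",im); c=calibration(n); print(n,np.round(c["K"],1).tolist(),np.round(c["extrinsics"],3).tolist())
    np.save(f"pics/{n}.npy",im)
E
```

```text
{'time': 0.0, 'q': [1.188, 0.092, 1.232, -0.0, 1.82, -0.057], 'joint_vel': [0.001, 0.0, 0.001, -0.0, -0.001, 0.002], 'joint_efforts': [0.0, -45.872, -41.803, -0.0, 0.011, 0.0], 'tcp_pos': [0.192, 0.568, 0.23], 'tool_rot': [-0.509, -3.1, 0.003], 'ft_force': [-0.501, 0.013, -0.367], 'moment': [0.027, 0.006, 0.031], 'grip_width': 0.085}
scene [[438.6, 0.0, 280.8], [0.0, 438.6, 206.6], [0.0, 0.0, 1.0]] [[-0.886, -0.464, 0.016, 0.537], [-0.304, 0.552, -0.776, 0.19], [0.351, -0.692, -0.63, 1.39], [0.0, 0.0, 0.0, 1.0]]
top [[428.1, 0.0, 275.6], [0.0, 428.1, 209.0], [0.0, 0.0, 1.0]] [[0.358, -0.934, -0.01, -0.104], [-0.839, -0.316, -0.443, 0.541], [0.41, 0.167, -0.897, 1.544], [0.0, 0.0, 0.0, 1.0]]
```

View pics/scene0.png

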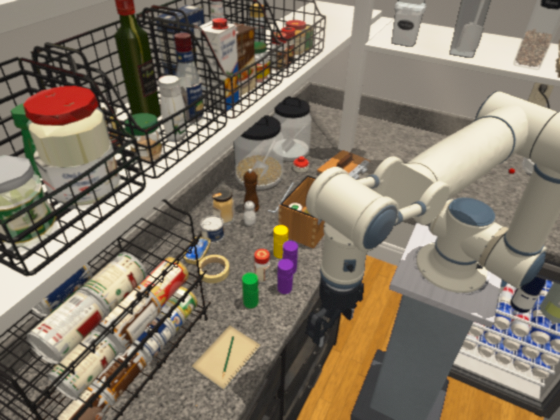

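View pics/top0.png

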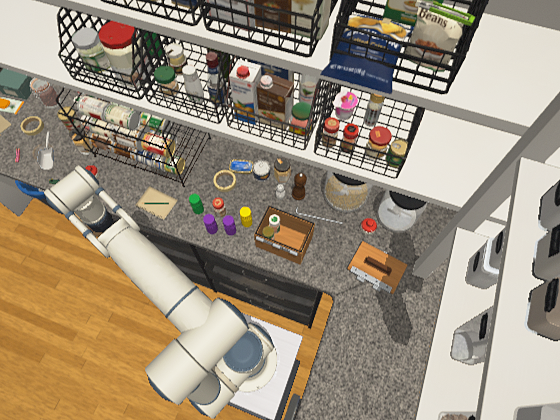

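The top view shows the box near (285,233), the lid at (377,265) and the red-capped jar at (218,205). The scene view shows the jar at (262,260). I'll zoom in on these.

```bash
python3 - <<'E'
import cv2, numpy as np
t=np.load("pics/top.npy"); s=np.load("pics/scene.npy")
def crop(im,x0,y0,w,h,k,n):
    cv2.imwrite(n,cv2.resize(im[y0:y0+h,x0:x0+w],None,fx=k,fy=k,interpolation=cv2.INTER_CUBIC))
crop(t,245,195,80,75,8,"pics/c1.png")
crop(t,335,225,80,75,8,"pics/c2.png")
crop(s,235,150,130,100,6,"pics/c3.png")
crop(t,180,180,90,70,8,"pics/c4.png")
E
```

```text
(no output)
```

View pics/c1.png

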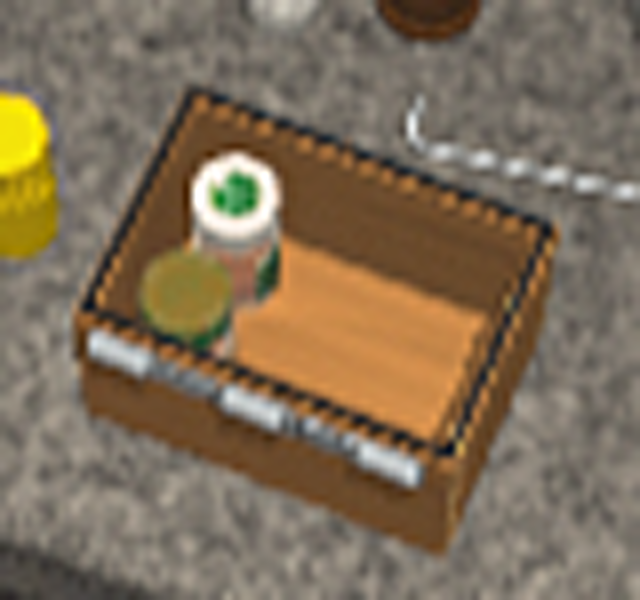

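View pics/c2.png

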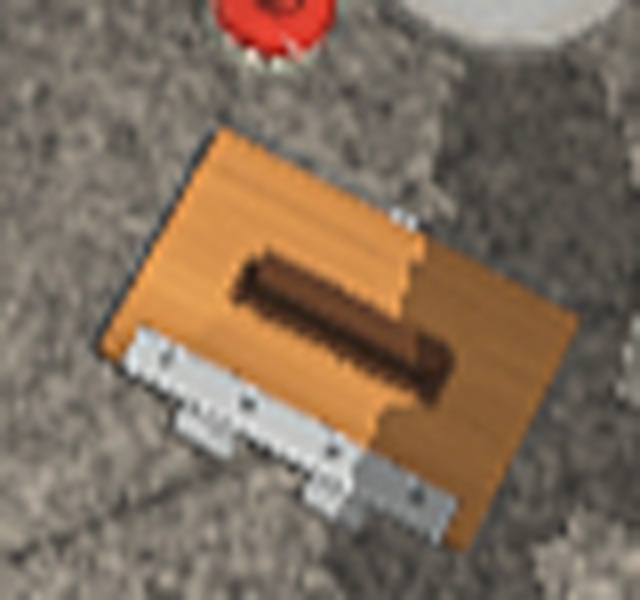

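View pics/c3.png

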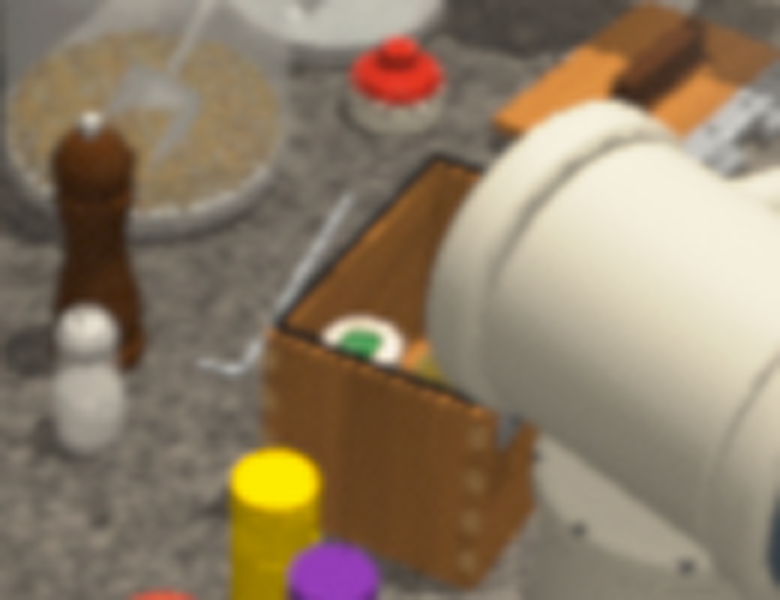

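View pics/c4.png

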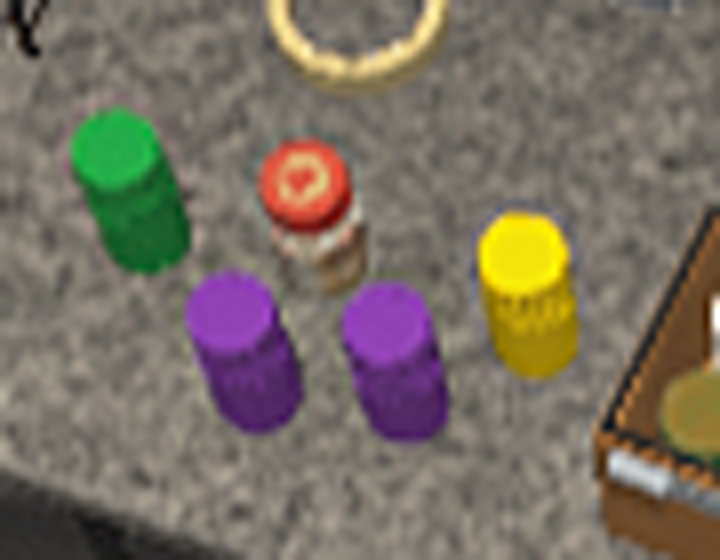

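```bash
cat > h.py <<'E'
import numpy as np, cv2
from station import *
def ray(name,uv,z):
    c=calibration(name);K=c["K"];E=c["extrinsics"];uv=np.atleast_2d(np.array(uv,float))
    d=np.linalg.inv(K)@np.c_[uv,np.ones(len(uv))].T; R=E[:3,:3];t=E[:3,3]
    o=-R.T@t; w=R.T@d; return (o[:,None]+w*((z-o[2])/w[2])).T
def proj(name,P):
    c=calibration(name);E=c["extrinsics"];p=c["K"]@(E[:3,:3]@np.atleast_2d(P).T+E[:3,3:]);return (p[:2]/p[2]).T
def crop(im,x0,y0,w,h,k,n):
    cv2.imwrite(n,cv2.resize(im[y0:y0+h,x0:x0+w],None,fx=k,fy=k,interpolation=cv2.INTER_CUBIC))
def cc(c,x0,y0,k=8): # crop px -> image px
    return (np.array(c,float)+.5)/k-.5+np.array([x0,y0])
def rectfit(P,q=None):
    r=cv2.minAreaRect((P[:,:2]*1000).astype(np.float32));return r
E
python3 - <<'E'
from h import *
t=np.load("pics/top.npy")
# box corners by eye
b=cc([(195,92),(552,232),(450,452),(85,312)],245,195)
P=ray("top",b,.133);print("box",P.round(4).tolist(),P.mean(0)); e=lambda a,b:(np.linalg.norm(a-b),np.degrees(np.arctan2(*(b-a)[[1,0]])))
for i in range(4):print(e(P[i],P[(i+1)%4]))
l=cc([(222,127),(580,318),(465,545),(103,350)],335,225)
P=ray("top",l,.025);print("lid",P.round(4).tolist(),P.mean(0))
for i in range(4):print(e(P[i],P[(i+1)%4]))
g=cv2.cvtColor(t,cv2.COLOR_BGR2GRAY)
# dark strip mask
k=8
im=cv2.resize(t[195:270,245:325],None,fx=k,fy=k,interpolation=cv2.INTER_CUBIC)
m=(im.max(2)<62).astype(np.uint8)
n,lab,st,c=cv2.connectedComponentsWithStats(m)
i=1+np.argmax([s[4]*(s[3]<560) for s in st[1:]]);print(st[i])
cv2.imwrite("pics/m1.png",(lab==i)*255)
ys,xs=np.nonzero(lab==i);P=ray("top",cc(np.c_[xs,ys],245,195),.133);print("seal rect",rectfit(P))
# jar
hsv=cv2.cvtColor(t,cv2.COLOR_BGR2HSV)
im=cv2.resize(t[190:222,205:235],None,fx=k,fy=k,interpolation=cv2.INTER_CUBIC)
h=cv2.cvtColor(im,cv2.COLOR_BGR2HSV)
m=(((h[...,0]<8)|(h[...,0]>172))&(h[...,1]>130)).astype(np.uint8)
n,lab,st,c=cv2.connectedComponentsWithStats(m);i=1+np.argmax(st[1:,4]);print(st[i])
cv2.imwrite("pics/m2.png",np.hstack([im,cv2.cvtColor(((lab==i)*255).astype(np.uint8),cv2.COLOR_GRAY2BGR)]))
# decoys by eye, cap centres z~.106
d=cc([(117,150),(232,313),(388,325),(523,255),(305,185)],180,180)
print("caps g,p,p,y,red",ray("top",d,.106).round(4).tolist())
E
```

```text
box [[0.5422, 0.1231, 0.133], [0.5327, -0.0634, 0.133], [0.4103, -0.0551, 0.133], [0.4156, 0.1293, 0.133]] [0.47521498 0.03347705 0.133     ]
(np.float64(0.18670310688328956), np.float64(-92.91272509041603))
(np.float64(0.12266908665102468), np.float64(176.14413336681534))
(np.float64(0.1845521303105191), np.float64(88.35059245200833))
(np.float64(0.12672146041559681), np.float64(-2.832840932975604))
lid [[0.5803, -0.2611, 0.025], [0.5452, -0.4514, 0.025], [0.4154, -0.4267, 0.025], [0.4472, -0.2391, 0.025]] [ 0.49702289 -0.34457924  0.025     ]
(np.float64(0.19354770520601017), np.float64(-100.45822159095758))
(np.float64(0.13210331245106452), np.float64(169.22775509943716))
(np.float64(0.19032988929582645), np.float64(80.36807176293333))
(np.float64(0.13486950838583106), np.float64(-9.39032785014078))
[  83   89  117  222 1567]
seal rect ((480.3393249511719, 126.75841522216797), (6.507917404174805, 127.64369201660156), 88.140380859375)
[  60   60   92   95 4356]
caps g,p,p,y,red [[0.4812, 0.4218, 0.106], [0.4196, 0.3297, 0.106], [0.4407, 0.2556, 0.106], [0.4991, 0.2086, 0.106], [0.4965, 0.3254, 0.106]][ WARN:0@0.926] global loadsave.cpp:1063 imwrite_ Unsupported depth image for selected encoder is fallbacked to CV_8U.
```

View pics/m1.png

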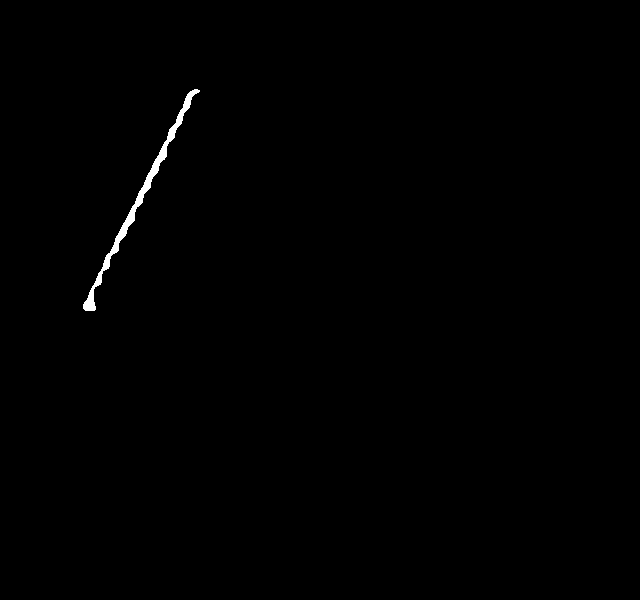

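View pics/m2.png

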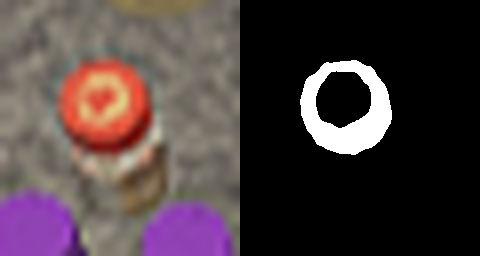

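```bash
cat >> h.py <<'E'
from scipy.ndimage import map_coordinates
from scipy.optimize import least_squares
from scipy.spatial.transform import Rotation as Ro
def plan(xyz,yaw_deg,o=None):
    """tool-frame shift (in the pose's start frame) and turn to the target"""
    o=o or get_obs();R=Ro.from_rotvec(o["tool_rot"]);p=np.array(o["tcp_pos"])
    a=np.radians(yaw_deg);y=np.array([np.cos(a),np.sin(a),0]);z=np.array([0,0,-1.]);x=np.cross(y,z)
    T=Ro.from_matrix(np.c_[x,y,z])
    d=np.array(xyz)-p; my=R.as_matrix()[:,1]
    print("pos",p.round(4),"yaw",np.degrees(np.arctan2(my[1],my[0])).round(2),"turn",(R.inv()*T).as_rotvec().round(4),"shift now-frame",R.inv().apply(d).round(4),"target-frame",T.inv().apply(d).round(4),"t",o["time"],"F",np.round(o["ft_force"],1),"w",round(float(o["grip_width"]),4))
E
cat > box.py <<'E'
from h import *
def edgept(g,a,b,n,half,kind):
    """sub-pixel line points between image points a,b; kind dark: dark centroid; else signed step"""
    a=np.array(a);b=np.array(b);d=(b-a)/np.linalg.norm(b-a);nrm=np.array([-d[1],d[0]])
    s=np.arange(-half,half+.01,.1);out=[]
    for f in np.linspace(.08,.92,n):
        c=a+f*(b-a);p=c+s[:,None]*nrm
        v=map_coordinates(g,[p[:,1],p[:,0]],order=1)
        if kind=="dark":
            w=np.clip(np.percentile(v,60)-v,0,None);w[w<.4*w.max()]=0
            i=np.argmax(w)
            sel=np.abs(s-s[i])<1.2; w=w*sel; out.append(c+nrm*(w@s/w.sum()))
        else:
            gr=np.abs(np.gradient(v));i=np.argmax(gr);sel=np.abs(s-s[i])<.8;w=gr*sel;out.append(c+nrm*(w@s/w.sum()))
    return np.array(out)
def rect(lines,L,W,x0,rej=.004):
    """fit centre,yaw (and common size slack) : lines order far(+x),right(-y),near(-x),left(+y), world points"""
    def res(q):
        c,s=np.cos(q[2]),np.sin(q[2]);r=[]
        for k,P in enumerate(lines):
            d=P[:,:2]-q[:2];u=d@[c,s];v=d@[-s,c]
            r.append([u-q[3],v+q[4],u+q[3],v-q[4]][k])
        return np.concatenate(r)
    o=least_squares(res,list(x0)+[L/2,W/2],loss="soft_l1",f_scale=.001)
    r=res(o.x);print("centre",o.x[:2].round(4),"yaw",np.degrees(o.x[2]).round(2),"size",(2*o.x[3:]).round(4),"rms",np.sqrt(np.mean(r**2)).round(4));i=0
    for P in lines: print("  edge mean/std",r[i:i+len(P)].mean().round(4),r[i:i+len(P)].std().round(4));i+=len(P)
    return o.x
def box(t):
    g=cv2.cvtColor(t,cv2.COLOR_BGR2GRAY).astype(float)
    b=cc([(195,92),(552,232),(450,452),(85,312)],245,195)
    Ls=[ray("top",edgept(g,b[i],b[(i+1)%4],40,2.2,"dark"),.133) for i in range(4)]
    return rect(Ls,.125,.185,(.475,.0335,-.05))
if __name__=="__main__":
    t=np.load("pics/top.npy");q=box(t)
    hsv=cv2.cvtColor(t,cv2.COLOR_BGR2HSV).astype(float)
    l=cc([(222,127),(580,318),(465,545),(103,350)],335,225)
    sat=hsv[...,1]
    Ls=[ray("top",edgept(sat,l[i],l[(i+1)%4],40,2,"step"),.025) for i in (0,1,3)]
    def res(q):
        c,s=np.cos(q[2]),np.sin(q[2]);r=[]
        for k,P in enumerate(Ls):
            d=P[:,:2]-q[:2];u=d@[c,s];v=d@[-s,c];r.append([u-.068,v+.098,v-.098][k])
        return np.concatenate(r)
    o=least_squares(res,(.497,-.3446,-.17),loss="soft_l1",f_scale=.001);r=res(o.x)
    print("lid",o.x[:2].round(4),np.degrees(o.x[2]).round(2),[(r[i*40:i*40+40].mean().round(4),r[i*40:i*40+40].std().round(4)) for i in range(3)])
    # overlay of predicted points
    def W(q,p):
        c,s=np.cos(q[2]),np.sin(q[2]);return np.array([q[0]+c*p[0]-s*p[1],q[1]+s*p[0]+c*p[1],p[2]])
    k=8
    for nm,off,pts,qq in(("b",(245,195),[(x,y,.128) for x in(-.068,.068) for y in(-.098,.098)]+[(-.0765,y,.128) for y in(-.0840,-.0528,-.0156,.0156,.0528,.0840)],q),
        ("l",(335,225),[(x,y,.025) for x in(-.068,.068) for y in(-.098,.098)]+[(-.0765,y,.013) for y in(-.0498,-.0186,.0186,.0498)]+[(x,y,.057) for x in(-.009,.009) for y in(-.05,.05)],o.x)):
        im=cv2.resize(t[off[1]:off[1]+75,off[0]:off[0]+80],None,fx=k,fy=k,interpolation=cv2.INTER_CUBIC)
        for p in pts:
            u=proj("top",W(qq,p))[0];u=(u-off+.5)*k-.5;cv2.drawMarker(im,tuple(int(round(v)) for v in u),(255,0,255),cv2.MARKER_CROSS,14,1)
        cv2.imwrite(f"pics/ov_{nm}.png",im)
    plan((.4965,.3254,.22),87)
E
python3 box.py; python3 -c "
import cv2,numpy as np;cv2.imwrite('pics/ov.png',cv2.resize(np.hstack([cv2.imread('pics/ov_b.png'),cv2.imread('pics/ov_l.png')]),(1280//1,600))[:, :])"
```

```text
centre [0.476  0.0348] yaw -3.01 size [0.1261 0.1846] rms 0.0015
  edge mean/std -0.0004 0.0024
  edge mean/std 0.0001 0.0012
  edge mean/std 0.0001 0.0011
  edge mean/std 0.0 0.0004
lid [ 0.4967 -0.344 ] -10.39 [(np.float64(-0.0001), np.float64(0.0008)), (np.float64(0.0), np.float64(0.0002)), (np.float64(-0.0), np.float64(0.0004))]
pos [0.1919 0.5682 0.2303] yaw 71.33 turn [-0.0018 -0.0003 -0.2734] shift now-frame [-0.3662 -0.1325  0.0105] target-frame [-0.3168 -0.2265  0.0103] t 0.1 F [ 0.4  0.4 -0.2] w 0.0855
```

View pics/ov_b.png

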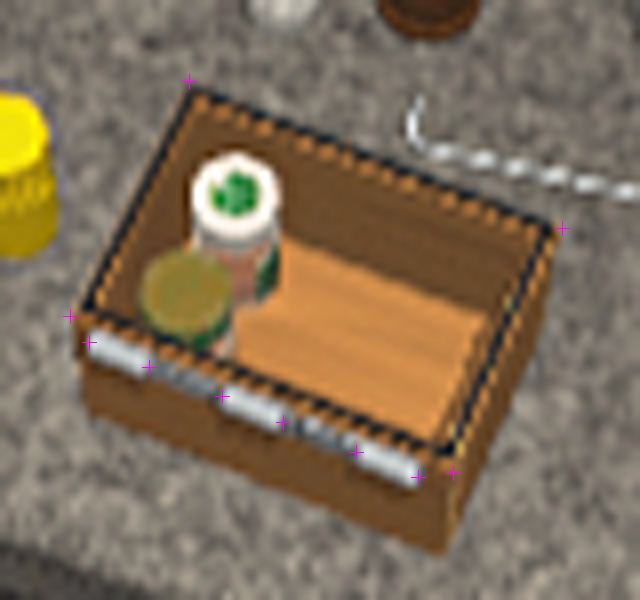

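View pics/ov_l.png

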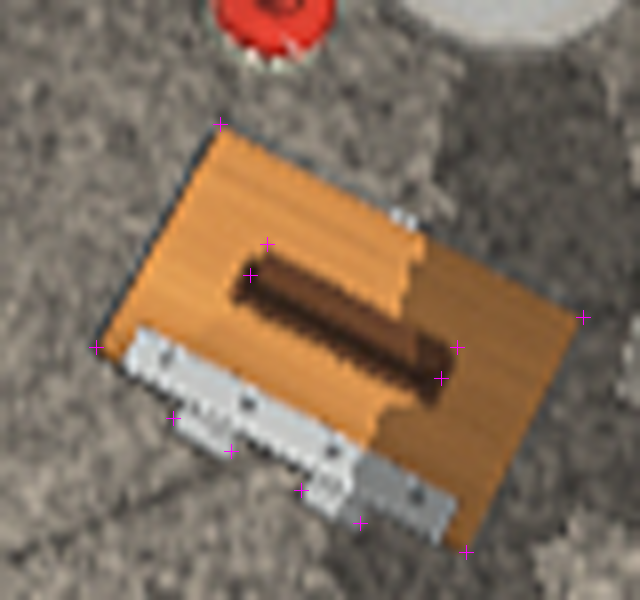

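The overlays match to about 1 px. Next I'll go to the jar.

Emit:
apply_moves:
  increments:
    - {"wz":-0.091}
    - {"wz":-0.091}
    - {"wz":-0.091,"jaw":30}
    - {"tx":-0.032,"ty":-0.022,"jaw":30}
    - {"tx":-0.032,"ty":-0.022,"jaw":30}

```text
invalid input
```

Emit:
apply_moves:
  increments:
    - {"tx":-0.032,"ty":-0.023}
    - {"tx":-0.032,"ty":-0.023}
    - {"tx":-0.032,"ty":-0.023}
    - {"tx":-0.032,"ty":-0.023}
    - {"tx":-0.032,"ty":-0.023}

```text
invalid input
```

```bash
python3 -c "
from h import *
plan((.4965,.3254,.15),87)"
```

```text
pos [0.1919 0.5682 0.2303] yaw 71.33 turn [-0.0018 -0.0003 -0.2734] shift now-frame [-0.3662 -0.1324  0.0805] target-frame [-0.3168 -0.2265  0.0803] t 0.1 F [ 0.4  0.4 -0.2] w 0.0855
```

Emit:
apply_moves:
  increments:
    - {"tx":0,"ty":0,"tz":0,"wx":0,"wy":0,"wz":-0.091,"jaw":30}
    - {"tx":0,"ty":0,"tz":0,"wx":0,"wy":0,"wz":-0.091,"jaw":30}
    - {"tx":0,"ty":0,"tz":0,"wx":0,"wy":0,"wz":-0.091,"jaw":30}
    - {"tx":-0.032,"ty":-0.022,"tz":0,"wx":0,"wy":0,"wz":0,"jaw":30}
    - {"tx":-0.032,"ty":-0.022,"tz":0,"wx":0,"wy":0,"wz":0,"jaw":30}

```text
time: 0.52
tcp_pos: [0.2494, 0.5234, 0.226]
tool_rot: [-0.045, -3.135, 0.01]
ft_force: [1.3, -0.1, 0.0]
grip_width: 0.0755
```

Emit:
apply_moves:
  increments:
    - {"tx":-0.032,"ty":-0.022,"tz":0,"wx":0,"wy":0,"wz":0,"jaw":30}
    - {"tx":-0.032,"ty":-0.022,"tz":0,"wx":0,"wy":0,"wz":0,"jaw":30}
    - {"tx":-0.032,"ty":-0.022,"tz":0,"wx":0,"wy":0,"wz":0,"jaw":30}
    - {"tx":-0.032,"ty":-0.022,"tz":0,"wx":0,"wy":0,"wz":0,"jaw":30}
    - {"tx":-0.032,"ty":-0.022,"tz":0,"wx":0,"wy":0,"wz":0,"jaw":30}

```text
time: 0.93
tcp_pos: [0.41, 0.4037, 0.2224]
tool_rot: [-0.035, -3.132, 0.015]
ft_force: [0.5, 0.8, -0.1]
grip_width: 0.0751
```

```bash
python3 -c "
from h import *
plan((.4965,.3254,.15),87)"
```

```text
pos [0.41   0.4037 0.2224] yaw 88.73 turn [-0.01   -0.009   0.0301] shift now-frame [-0.0889 -0.0756  0.0724] target-frame [-0.0905 -0.0737  0.0724] t 0.9333 F [ 0.5  0.8 -0.1] w 0.0751
```

Emit:
apply_moves:
  increments:
    - {"tx":-0.03,"ty":-0.025,"tz":0.01,"wx":-0.01,"wy":-0.009,"wz":0.03,"jaw":30}
    - {"tx":-0.03,"ty":-0.025,"tz":0.01,"wx":0,"wy":0,"wz":0,"jaw":30}
    - {"tx":-0.03,"ty":-0.025,"tz":0.01,"wx":0,"wy":0,"wz":0,"jaw":30}
    - {"tx":0,"ty":0,"tz":0,"wx":0,"wy":0,"wz":0,"jaw":30}

```text
time: 1.27
tcp_pos: [0.5036, 0.3162, 0.1895]
tool_rot: [0.095, 3.14, -0.004]
ft_force: [-0.8, 0.8, -0.9]
grip_width: 0.0749
```

```bash
python3 -c "
from h import *
plan((.4965,.3254,.065),87)
im=get_image('top');crop(im,180,160,90,75,8,'pics/a1.png')"
```

```text
pos [0.5036 0.3162 0.1895] yaw 86.54 turn [-0.0027  0.0007 -0.0079] shift now-frame [0.0078 0.0091 0.1245] target-frame [0.0076 0.0088 0.1245] t 1.2667 F [-0.8  0.8 -0.9] w 0.0749
```

View pics/a1.png

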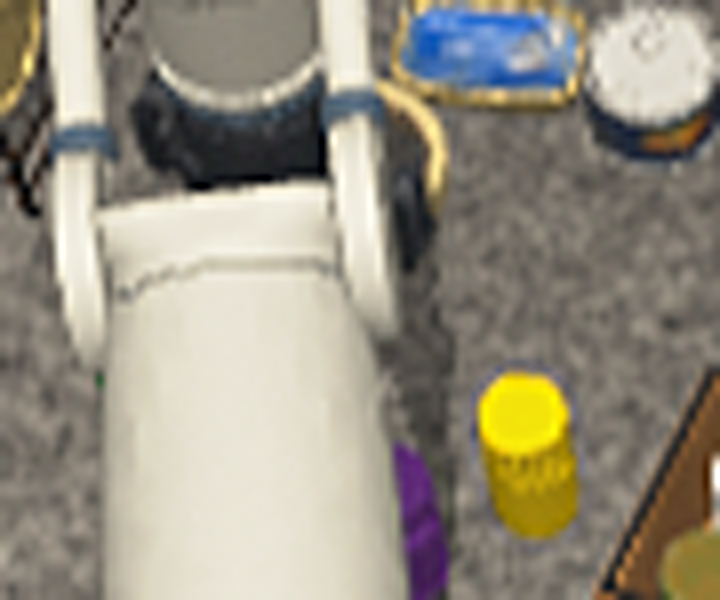

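Emit:
apply_moves:
  increments:
    - {"tx":0.008,"ty":0.009,"tz":0.01,"wx":0,"wy":0,"wz":0,"jaw":30}
    - {"tx":0,"ty":0,"tz":0.03,"wx":0,"wy":0,"wz":0,"jaw":30}
    - {"tx":0,"ty":0,"tz":0.03,"wx":0,"wy":0,"wz":0,"jaw":30}
    - {"tx":0,"ty":0,"tz":0,"wx":0,"wy":0,"wz":0,"jaw":30}

```text
time: 1.65
tcp_pos: [0.4914, 0.3328, 0.119]
tool_rot: [0.092, 3.139, 0.006]
ft_force: [-0.9, -1.4, -1.7]
grip_width: 0.0755
```

```bash
python3 -c "
from h import *
plan((.4965,.3254,.064),87)
im=get_image('scene');crop(im,220,200,130,100,6,'pics/a2.png')"
```

```text
pos [0.4914 0.3328 0.119 ] yaw 86.66 turn [ 0.0038  0.0008 -0.0059] shift now-frame [-0.0055 -0.0073  0.0549] target-frame [-0.0055 -0.0071  0.055 ] t 1.65 F [-0.9 -1.4 -1.7] w 0.0755
```

View pics/a2.png

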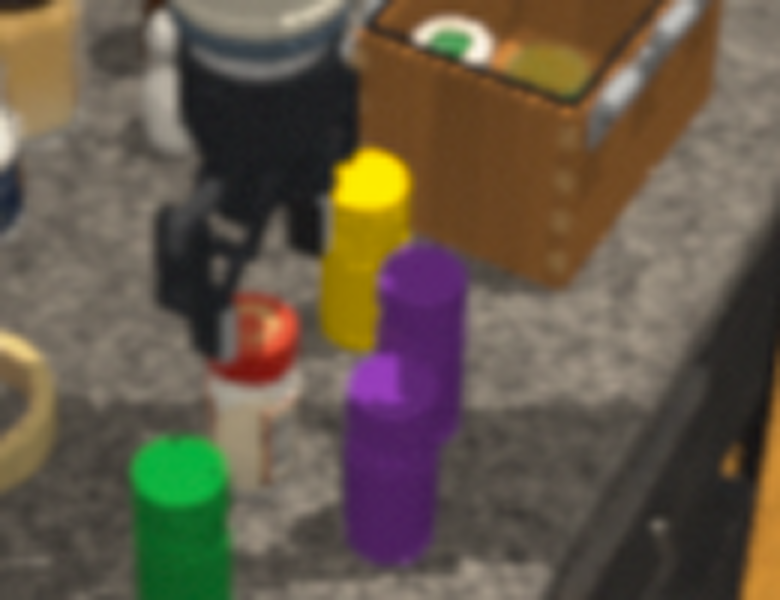

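Emit:
apply_moves:
  increments:
    - {"tx":-0.004,"ty":-0.005,"tz":0.0,"wx":0,"wy":0,"wz":0,"jaw":30}
    - {"tx":0,"ty":0,"tz":0,"wx":0,"wy":0,"wz":0,"jaw":30}

```text
time: 1.87
tcp_pos: [0.4944, 0.3307, 0.1245]
tool_rot: [0.084, 3.136, 0.011]
ft_force: [-0.2, -0.6, 0.0]
grip_width: 0.0754
```

```bash
python3 -c "
from h import *
plan((.4965,.3254,.064),87)
print(ray('scene',cc((257,324),220,200,6),.106))"
```

```text
pos [0.4944 0.3307 0.1245] yaw 86.94 turn [ 0.0069  0.0046 -0.0011] shift now-frame [-0.0021 -0.0056  0.0605] target-frame [-0.0024 -0.0052  0.0605] t 1.8667 F [-0.2 -0.6  0. ] w 0.0754
[[0.49751105 0.32608274 0.106     ]]
```

Emit:
apply_moves:
  increments:
    - {"tx":-0.003,"ty":-0.005,"tz":0.02,"wx":0.007,"wy":0.004,"wz":0,"jaw":30}
    - {"tx":0,"ty":0,"tz":0.02,"wx":0,"wy":0,"wz":0,"jaw":30}
    - {"tx":0,"ty":0,"tz":0.016,"wx":0,"wy":0,"wz":0,"jaw":30}
    - {"tx":0,"ty":0,"tz":0,"wx":0,"wy":0,"wz":0,"jaw":30}
    - {"tx":0,"ty":0,"tz":0,"wx":0,"wy":0,"wz":0,"jaw":30}

```text
time: 2.28
tcp_pos: [0.5013, 0.3307, 0.0804]
tool_rot: [0.079, 3.124, 0.016]
ft_force: [0.3, 0.2, 0.9]
grip_width: 0.0754
```

```bash
python3 -c "
from h import *
plan((.497,.3257,.064),87)"
```

```text
pos [0.5013 0.3307 0.0804] yaw 87.1 turn [0.0109 0.0163 0.0016] shift now-frame [ 0.0043 -0.0053  0.0163] target-frame [ 0.004  -0.0052  0.0164] t 2.2833 F [0.3 0.2 0.9] w 0.0754
```

Emit:
apply_moves:
  increments:
    - {"tx":0.004,"ty":-0.005,"tz":0.015,"wx":0.01,"wy":0.016,"wz":0,"jaw":30}
    - {"tx":0,"ty":0,"tz":0.002,"wx":0,"wy":0,"wz":0,"jaw":30}
    - {"tx":0,"ty":0,"tz":0,"wx":0,"wy":0,"wz":0,"jaw":30}

```text
time: 2.53
tcp_pos: [0.4988, 0.3272, 0.0675]
tool_rot: [0.079, 3.136, 0.006]
ft_force: [1.3, 0.2, 0.7]
grip_width: 0.0754
```

```bash
python3 -c "
from h import *
plan((.497,.3257,.064),87)"
```

```text
pos [0.4988 0.3272 0.0675] yaw 87.12 turn [0.0041 0.0049 0.0021] shift now-frame [ 0.0017 -0.0016  0.0035] target-frame [ 0.0017 -0.0016  0.0035] t 2.5333 F [1.3 0.2 0.7] w 0.0754
```

Good. Close the jaws.

Emit:
apply_moves:
  increments:
    - {"tx":0.001,"ty":-0.0015,"tz":0.003,"wx":0.004,"wy":0.005,"wz":0,"jaw":80}
    - {"tx":0,"ty":0,"tz":0,"wx":0,"wy":0,"wz":0,"jaw":120}
    - {"tx":0,"ty":0,"tz":0,"wx":0,"wy":0,"wz":0,"jaw":255}
    - {"tx":0,"ty":0,"tz":0,"wx":0,"wy":0,"wz":0,"jaw":255}
    - {"tx":0,"ty":0,"tz":0,"wx":0,"wy":0,"wz":0,"jaw":255}

```text
time: 2.95
tcp_pos: [0.4984, 0.3262, 0.0663]
tool_rot: [0.079, 3.139, 0.003]
ft_force: [0.4, -0.1, -0.7]
grip_width: 0.0434
```

```bash
python3 -c "
from h import *
plan((.497,.3257,.064),87)
im=get_image('scene');crop(im,220,200,130,100,6,'pics/a3.png')"
```

```text
pos [0.4984 0.3262 0.0663] yaw 87.11 turn [0.0016 0.0016 0.002 ] shift now-frame [ 0.0013 -0.0006  0.0023] target-frame [ 0.0013 -0.0006  0.0023] t 2.95 F [ 0.4 -0.1 -0.7] w 0.0434
```

View pics/a3.png

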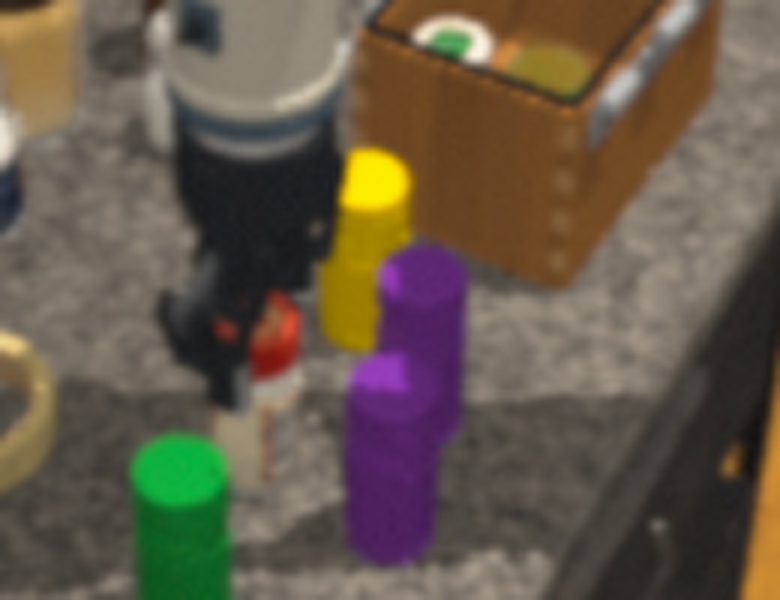

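Emit:
apply_moves:
  increments:
    - {"tx":0,"ty":0,"tz":-0.01,"wx":0,"wy":0,"wz":0,"jaw":255}
    - {"tx":0,"ty":0,"tz":-0.025,"wx":0,"wy":0,"wz":0,"jaw":255}
    - {"tx":0,"ty":0,"tz":-0.035,"wx":0,"wy":0,"wz":0,"jaw":255}
    - {"tx":0,"ty":0,"tz":-0.035,"wx":0,"wy":0,"wz":0,"jaw":255}
    - {"tx":0,"ty":0,"tz":-0.035,"wx":0,"wy":0,"wz":0,"jaw":255}

```text
time: 3.42
tcp_pos: [0.4936, 0.3231, 0.1997]
tool_rot: [-0.079, -3.122, 0.018]
ft_force: [0.0, 0.9, -0.9]
grip_width: 0.0432
```

Emit:
apply_moves:
  increments:
    - {"tx":0,"ty":-0.015,"tz":-0.02,"wx":0,"wy":0,"wz":0,"jaw":255}
    - {"tx":0,"ty":-0.03,"tz":0,"wx":0,"wy":0,"wz":0,"jaw":255}
    - {"tx":0,"ty":-0.035,"tz":0,"wx":0,"wy":0,"wz":0,"jaw":255}
    - {"tx":0,"ty":-0.035,"tz":0,"wx":0,"wy":0,"wz":0,"jaw":255}

```text
time: 3.75
tcp_pos: [0.4898, 0.2122, 0.236]
tool_rot: [-0.064, -3.139, 0.001]
ft_force: [0.7, -0.1, -1.6]
grip_width: 0.0432
```

```bash
python3 -c "
from h import *
plan((.4743,.0028,.23),87)
print(ray('top',[[298,198],[283,196]],0))
im=get_image('scene');crop(im,220,150,130,100,6,'pics/a4.png')"
```

```text
pos [0.4898 0.2122 0.236 ] yaw 87.66 turn [-0.0005 -0.0022  0.0114] shift now-frame [ 0.0069 -0.2099  0.0061] target-frame [ 0.0045 -0.2099  0.006 ] t 3.75 F [ 0.7 -0.1 -1.6] w 0.0432
[[0.6831375  0.04812696 0.        ]
 [0.66958223 0.11158672 0.        ]]
```

View pics/a4.png

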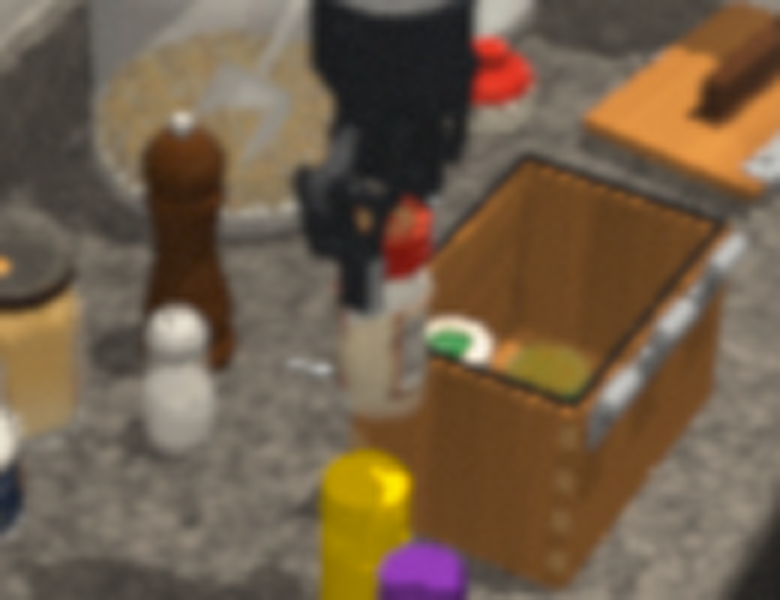

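Emit:
apply_moves:
  increments:
    - {"tx":0.002,"ty":-0.03,"tz":0,"wx":0,"wy":0,"wz":0,"jaw":255}
    - {"tx":0.002,"ty":-0.04,"tz":0,"wx":0,"wy":0,"wz":0,"jaw":255}
    - {"tx":0,"ty":-0.04,"tz":0,"wx":0,"wy":0,"wz":0,"jaw":255}
    - {"tx":0,"ty":-0.04,"tz":0,"wx":0,"wy":0,"wz":0,"jaw":255}
    - {"tx":0,"ty":-0.03,"tz":0,"wx":0,"wy":0,"wz":0,"jaw":255}

```text
time: 4.22
tcp_pos: [0.4758, 0.0222, 0.2413]
tool_rot: [0.064, 3.138, -0.005]
ft_force: [0.6, -0.3, -1.0]
grip_width: 0.0435
```

Emit:
apply_moves:
  increments:
    - {"tx":0,"ty":-0.02,"tz":0,"wx":0,"wy":0,"wz":0,"jaw":255}
    - {"tx":0,"ty":0,"tz":0,"wx":0,"wy":0,"wz":0,"jaw":255}
    - {"tx":0,"ty":0,"tz":0,"wx":0,"wy":0,"wz":0,"jaw":255}

```text
time: 4.47
tcp_pos: [0.4737, -0.005, 0.2439]
tool_rot: [0.079, 3.135, -0.009]
ft_force: [-1.0, -0.2, -0.7]
grip_width: 0.0432
```

```bash
python3 -c "
from h import *
plan((.4743,.0028,.15),87)
im=get_image('scene');crop(im,260,150,130,100,6,'pics/a5.png')
im=get_image('top');crop(im,245,195,80,75,8,'pics/a6.png')"
```

```text
pos [ 0.4737 -0.005   0.2439] yaw 87.13 turn [-0.0054  0.0056  0.0023] shift now-frame [0.0003 0.0083 0.0939] target-frame [-0.0002  0.0078  0.0939] t 4.4667 F [-1.  -0.2 -0.7] w 0.0432
```

View pics/a5.png

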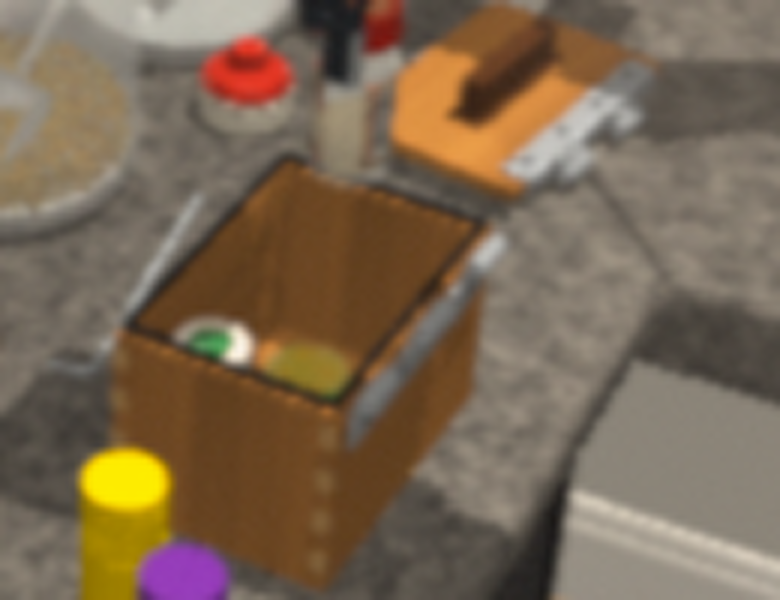

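View pics/a6.png

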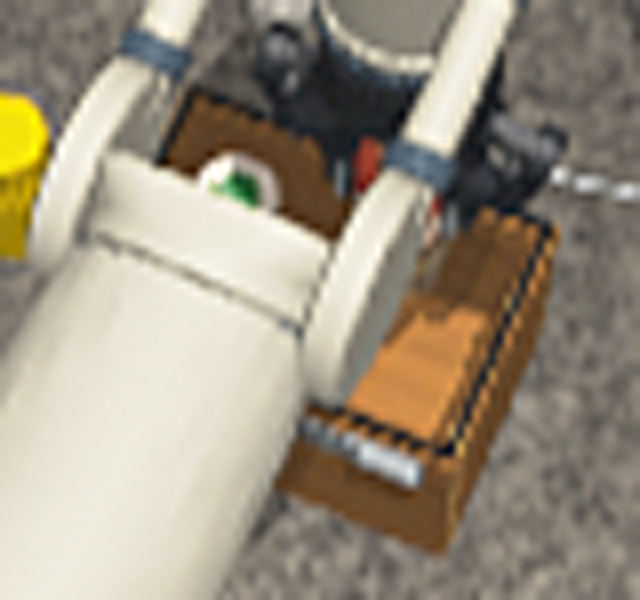

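Emit:
apply_moves:
  increments:
    - {"tx":0,"ty":0.007,"tz":0.02,"wx":-0.005,"wy":0.005,"wz":0,"jaw":255}
    - {"tx":0,"ty":0,"tz":0.03,"wx":0,"wy":0,"wz":0,"jaw":255}
    - {"tx":0,"ty":0,"tz":0.01,"wx":0,"wy":0,"wz":0,"jaw":255}
    - {"tx":0,"ty":0,"tz":0,"wx":0,"wy":0,"wz":0,"jaw":255}

```text
time: 4.9
tcp_pos: [0.4756, 0.0079, 0.1845]
tool_rot: [0.065, 3.136, 0.002]
ft_force: [-0.8, -0.1, -0.9]
grip_width: 0.0437
```

```bash
python3 -c "
from h import *
plan((.4743,.0028,.075),87)
P=ray('scene',cc([(130,328),(290,158),(482,225),(340,400)],260,150,6),.133);print(P.round(4).tolist(),P.mean(0))
e=lambda a,b:(np.linalg.norm(a-b).round(4),np.degrees(np.arctan2(*(b-a)[[1,0]])).round(2))
for i in range(4):print(e(P[i],P[(i+1)%4]))
"
```

```text
pos [0.4756 0.0079 0.1845] yaw 87.61 turn [0.0014 0.0048 0.0107] shift now-frame [ 0.0016 -0.0053  0.1095] target-frame [ 0.001  -0.0051  0.1095] t 4.9 F [-0.8 -0.1 -0.9] w 0.0437
[[0.5404, 0.1271, 0.133], [0.5319, -0.0581, 0.133], [0.4092, -0.051, 0.133], [0.4173, 0.1275, 0.133]] [0.47468778 0.03637633 0.133     ]
(np.float64(0.1854), np.float64(-92.6))
(np.float64(0.1229), np.float64(176.71))
(np.float64(0.1787), np.float64(87.42))
(np.float64(0.1231), np.float64(-0.15))
```

Emit:
apply_moves:
  increments:
    - {"tx":0.001,"ty":-0.004,"tz":0.02,"wx":0,"wy":0.004,"wz":0.01,"jaw":255}
    - {"tx":0,"ty":0,"tz":0.03,"wx":0,"wy":0,"wz":0,"jaw":255}
    - {"tx":0,"ty":0,"tz":0.03,"wx":0,"wy":0,"wz":0,"jaw":255}
    - {"tx":0,"ty":0,"tz":0.01,"wx":0,"wy":0,"wz":0,"jaw":255}
    - {"tx":0,"ty":0,"tz":0,"wx":0,"wy":0,"wz":0,"jaw":255}

```text
time: 5.32
tcp_pos: [0.477, 0.0079, 0.098]
tool_rot: [0.071, 3.134, 0.003]
ft_force: [-0.7, 0.1, -1.2]
grip_width: 0.0432
```

```bash
python3 -c "
from h import *
plan((.4743,.0028,.075),87)
"
```

```text
pos [0.477  0.0079 0.098 ] yaw 87.42 turn [0.0022 0.0071 0.0073] shift now-frame [ 0.0026 -0.0053  0.023 ] target-frame [ 0.0024 -0.0053  0.023 ] t 5.3167 F [-0.7  0.1 -1.2] w 0.0432
```

Emit:
apply_moves:
  increments:
    - {"tx":0.002,"ty":-0.005,"tz":0.01,"wx":0.002,"wy":0.007,"wz":0,"jaw":255}
    - {"tx":0,"ty":0,"tz":0.006,"wx":0,"wy":0,"wz":0,"jaw":255}
    - {"tx":0,"ty":0,"tz":0.003,"wx":0,"wy":0,"wz":0,"jaw":255}
    - {"tx":0,"ty":0,"tz":0,"wx":0,"wy":0,"wz":0,"jaw":255}

```text
time: 5.65
tcp_pos: [0.4771, 0.0032, 0.0832]
tool_rot: [0.068, 3.135, -0.0]
ft_force: [-0.7, -0.3, -0.5]
grip_width: 0.0432
```

```bash
python3 -c "
from h import *
plan((.4743,.0028,.075),87)
"
```

```text
pos [0.4771 0.0032 0.0832] yaw 87.5 turn [-0.0001  0.0056  0.0088] shift now-frame [ 0.0029 -0.0005  0.0082] target-frame [ 0.0028 -0.0005  0.0082] t 5.65 F [-0.7 -0.3 -0.5] w 0.0432
```

Emit:
apply_moves:
  increments:
    - {"tx":0,"ty":0,"tz":0.005,"wx":0,"wy":0.006,"wz":0,"jaw":255}
    - {"tx":0,"ty":0,"tz":0.003,"wx":0,"wy":0,"wz":0,"jaw":255}
    - {"tx":0,"ty":0,"tz":0.002,"wx":0,"wy":0,"wz":0,"jaw":255}
    - {"tx":0,"ty":0,"tz":0.001,"wx":0,"wy":0,"wz":0,"jaw":255}

```text
time: 5.98
tcp_pos: [0.479, 0.0029, 0.0744]
tool_rot: [0.069, 3.137, -0.0]
ft_force: [-0.5, 0.7, -1.3]
grip_width: 0.0432
```

```bash
python3 -c "
from h import *
plan((.4743,.0028,.075),87)
"
```

```text
pos [0.479  0.0029 0.0744] yaw 87.48 turn [-0.0002  0.0041  0.0083] shift now-frame [ 0.0047 -0.0003 -0.0006] target-frame [ 0.0047 -0.0004 -0.0006] t 5.9833 F [-0.5  0.7 -1.3] w 0.0432
```

Emit:
apply_moves:
  increments:
    - {"tx":0,"ty":0,"tz":0.002,"wx":0,"wy":0,"wz":0,"jaw":255}
    - {"tx":0,"ty":0,"tz":0.0015,"wx":0,"wy":0,"wz":0,"jaw":255}

```text
time: 6.15
tcp_pos: [0.48, 0.0029, 0.0739]
tool_rot: [0.069, 3.133, -0.001]
ft_force: [-4.5, 0.2, 8.4]
grip_width: 0.0435
```

Emit:
apply_moves:
  increments:
    - {"tx":0,"ty":0,"tz":0.001,"wx":0,"wy":0,"wz":0,"jaw":255}

```text
time: 6.23
tcp_pos: [0.4802, 0.0029, 0.0739]
tool_rot: [0.069, 3.133, -0.001]
ft_force: [-1.2, -0.3, 1.6]
grip_width: 0.0432
```

Emit:
apply_moves:
  increments:
    - {"tx":0,"ty":0,"tz":0,"wx":0,"wy":0,"wz":0,"jaw":75}
    - {"tx":0,"ty":0,"tz":0,"wx":0,"wy":0,"wz":0,"jaw":75}
    - {"tx":0,"ty":0,"tz":0,"wx":0,"wy":0,"wz":0,"jaw":75}
    - {"tx":0,"ty":0,"tz":-0.005,"wx":0,"wy":0,"wz":0,"jaw":75}

```text
time: 6.57
tcp_pos: [0.4797, 0.0121, 0.0781]
tool_rot: [0.061, 3.134, 0.028]
ft_force: [-1.5, 0.0, -0.4]
grip_width: 0.0606
```

Emit:
apply_moves:
  increments:
    - {"tx":0,"ty":0,"tz":-0.02,"wx":0,"wy":0,"wz":0,"jaw":75}
    - {"tx":0,"ty":0,"tz":-0.035,"wx":0,"wy":0,"wz":0,"jaw":75}
    - {"tx":0,"ty":0,"tz":-0.04,"wx":0,"wy":0,"wz":0,"jaw":75}
    - {"tx":0,"ty":0,"tz":-0.04,"wx":0,"wy":0,"wz":0,"jaw":75}

```text
time: 6.9
tcp_pos: [0.4745, 0.0087, 0.2079]
tool_rot: [-0.063, -3.13, -0.025]
ft_force: [1.0, -0.7, 1.5]
grip_width: 0.0602
```

```bash
python3 -c "
from h import *
plan((.4967,-.344,.2),-10.4)
im=get_image('scene');crop(im,260,150,130,100,6,'pics/a7.png')
"
```

```text
pos [0.4745 0.0087 0.2079] yaw 87.7 turn [ 1.7000e-03 -2.1700e-02  1.7122e+00] shift now-frame [-0.0364 -0.3516  0.0021] target-frame [-0.3429  0.0855  0.0079] t 6.9 F [ 1.  -0.7  1.5] w 0.0602
```

View pics/a7.png

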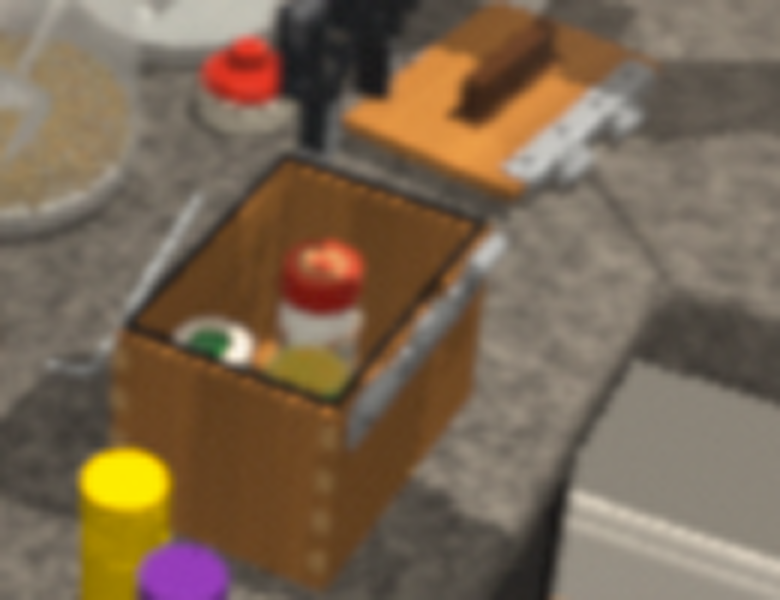

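Emit:
apply_moves:
  increments:
    - {"tx":-0.002,"ty":-0.025,"tz":-0.01,"wx":0,"wy":-0.02,"wz":0,"jaw":75}
    - {"tx":-0.004,"ty":-0.035,"tz":0,"wx":0,"wy":0,"wz":0,"jaw":75}
    - {"tx":-0.004,"ty":-0.04,"tz":0,"wx":0,"wy":0,"wz":0,"jaw":75}
    - {"tx":-0.004,"ty":-0.04,"tz":0,"wx":0,"wy":0,"wz":0,"jaw":75}
    - {"tx":-0.004,"ty":-0.04,"tz":0,"wx":0,"wy":0,"wz":0,"jaw":75}

```text
time: 7.37
tcp_pos: [0.4919, -0.1742, 0.2385]
tool_rot: [0.045, 3.097, 0.015]
ft_force: [0.3, 0.1, 0.5]
grip_width: 0.0602
```

Emit:
apply_moves:
  increments:
    - {"tx":-0.004,"ty":-0.04,"tz":0,"wx":0,"wy":0,"wz":0,"jaw":100}
    - {"tx":-0.004,"ty":-0.04,"tz":0,"wx":0,"wy":0,"wz":0,"jaw":100}
    - {"tx":-0.004,"ty":-0.04,"tz":0,"wx":0,"wy":0,"wz":0,"jaw":100}
    - {"tx":-0.004,"ty":-0.03,"tz":0,"wx":0,"wy":0,"wz":0,"jaw":100}
    - {"tx":0,"ty":-0.01,"tz":0,"wx":0,"wy":0,"wz":0.1,"jaw":100}

```text
time: 7.78
tcp_pos: [0.5003, -0.3481, 0.2393]
tool_rot: [0.211, 3.087, 0.007]
ft_force: [1.8, 1.1, 0.6]
grip_width: 0.0516
```

Emit:
apply_moves:
  increments:
    - {"tx":0,"ty":0,"tz":0,"wx":0,"wy":0,"wz":0.12,"jaw":100}
    - {"tx":0,"ty":0,"tz":0,"wx":0,"wy":0,"wz":0.12,"jaw":100}
    - {"tx":0,"ty":0,"tz":0,"wx":0,"wy":0,"wz":0.12,"jaw":100}
    - {"tx":0,"ty":0,"tz":0,"wx":0,"wy":0,"wz":0.12,"jaw":100}
    - {"tx":0,"ty":0,"tz":0,"wx":0,"wy":0,"wz":0.12,"jaw":100}

```text
time: 8.2
tcp_pos: [0.4976, -0.3573, 0.238]
tool_rot: [1.155, 2.875, 0.022]
ft_force: [-0.9, -0.2, 0.2]
grip_width: 0.0519
```

Emit:
apply_moves:
  increments:
    - {"tx":0,"ty":0,"tz":0,"wx":0,"wy":0,"wz":0.12,"jaw":100}
    - {"tx":0,"ty":0,"tz":0,"wx":0,"wy":0,"wz":0.12,"jaw":100}
    - {"tx":0,"ty":0,"tz":0,"wx":0,"wy":0,"wz":0.12,"jaw":100}
    - {"tx":0,"ty":0,"tz":0,"wx":0,"wy":0,"wz":0.12,"jaw":100}
    - {"tx":0,"ty":0,"tz":0,"wx":0,"wy":0,"wz":0.12,"jaw":100}

```text
time: 8.62
tcp_pos: [0.4964, -0.3606, 0.239]
tool_rot: [1.985, 2.384, 0.036]
ft_force: [0.9, 0.8, 0.5]
grip_width: 0.0516
```

```bash
python3 -c "
from h import *
plan((.4967,-.344,.12),-10.4)
im=get_image('scene');crop(im,260,120,130,100,6,'pics/a8.png');np.save('pics/s8.npy',im)
"
```

```text
pos [ 0.4964 -0.3606  0.239 ] yaw 10.46 turn [0.0453 0.0077 0.3637] shift now-frame [ 0.0182 -0.0018  0.1188] target-frame [ 0.0164 -0.0027  0.119 ] t 8.6167 F [0.9 0.8 0.5] w 0.0516
```

View pics/a8.png

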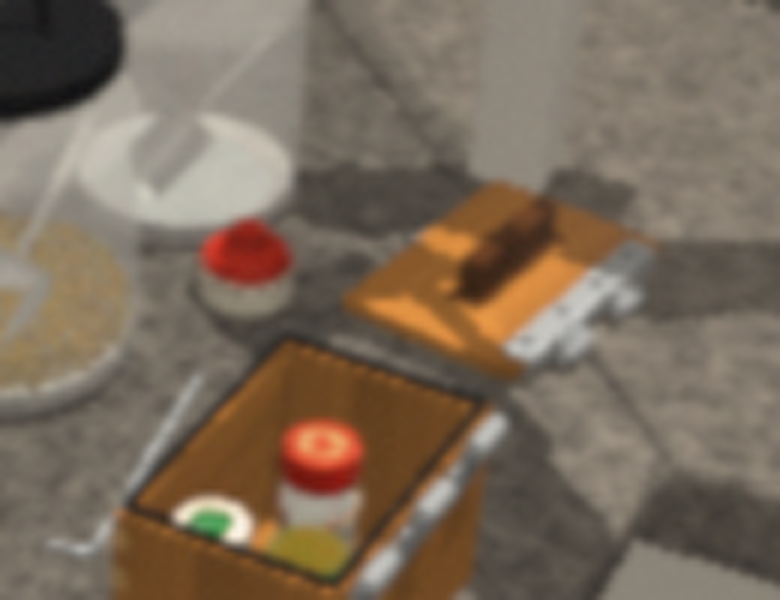

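Emit:
apply_moves:
  increments:
    - {"tx":0,"ty":0,"tz":0,"wx":0,"wy":0,"wz":0.12,"jaw":100}
    - {"tx":0,"ty":0,"tz":0,"wx":0,"wy":0,"wz":0.12,"jaw":100}
    - {"tx":0,"ty":0,"tz":0,"wx":0,"wy":0,"wz":0.1,"jaw":100}
    - {"tx":0.016,"ty":-0.003,"tz":0.01,"wx":0.04,"wy":0,"wz":0,"jaw":100}
    - {"tx":0,"ty":0,"tz":0,"wx":0,"wy":0,"wz":0,"jaw":100}

```text
time: 9.08
tcp_pos: [0.4953, -0.347, 0.2301]
tool_rot: [2.39, 2.028, 0.001]
ft_force: [-0.7, 0.4, -1.8]
grip_width: 0.0516
```

```bash
python3 -c "
from h import *
plan((.4967,-.344,.12),-10.4)
P=ray('scene',cc([(343,300),(497,180),(658,240),(520,375)],260,120,6),.025);print(P.round(4).tolist(),P.mean(0))
e=lambda a,b:(np.linalg.norm(a-b).round(4),np.degrees(np.arctan2(*(b-a)[[1,0]])).round(2))
for i in range(4):print(e(P[i],P[(i+1)%4]))
P=ray('scene',cc([(468,268),(545,210)],260,120,6),.057);print('bar',P,P.mean(0))
"
```

```text
pos [ 0.4953 -0.347   0.2301] yaw -9.36 turn [0.0062 0.0044 0.0181] shift now-frame [0.0037 0.0002 0.1101] target-frame [0.0032 0.0008 0.1101] t 9.0833 F [-0.7  0.4 -1.8] w 0.0516
[[0.5792, -0.2581, 0.025], [0.5447, -0.4506, 0.025], [0.4181, -0.4315, 0.025], [0.4444, -0.2351, 0.025]] [ 0.49656885 -0.34381061  0.025     ]
(np.float64(0.1956), np.float64(-100.15))
(np.float64(0.128), np.float64(171.42))
(np.float64(0.1981), np.float64(82.37))
(np.float64(0.1367), np.float64(-9.65))
bar [[ 0.50497843 -0.28811541  0.057     ]
 [ 0.48571342 -0.38000278  0.057     ]] [ 0.49534592 -0.33405909  0.057     ]
```

Emit:
apply_moves:
  increments:
    - {"tx":0.003,"ty":0,"tz":0.03,"wx":0.006,"wy":0.004,"wz":0.018,"jaw":100}
    - {"tx":0,"ty":0,"tz":0.04,"wx":0,"wy":0,"wz":0,"jaw":100}
    - {"tx":0,"ty":0,"tz":0.03,"wx":0,"wy":0,"wz":0,"jaw":100}
    - {"tx":0,"ty":0,"tz":0.01,"wx":0,"wy":0,"wz":0,"jaw":100}
    - {"tx":0,"ty":0,"tz":0,"wx":0,"wy":0,"wz":0,"jaw":100}

```text
time: 9.5
tcp_pos: [0.4976, -0.3479, 0.1217]
tool_rot: [2.392, 2.017, 0.001]
ft_force: [-1.3, -0.6, 0.4]
grip_width: 0.0523
```

```bash
python3 -c "
from h import *
plan((.4967,-.344,.03),-10.4)
im=get_image('scene');crop(im,300,120,90,75,8,'pics/a9.png')
"
```

```text
pos [ 0.4976 -0.3479  0.1217] yaw -9.7 turn [0.0101 0.0079 0.0121] shift now-frame [ 0.0044 -0.0025  0.0916] target-frame [ 0.0036 -0.0016  0.0917] t 9.5 F [-1.3 -0.6  0.4] w 0.0523
```

View pics/a9.png

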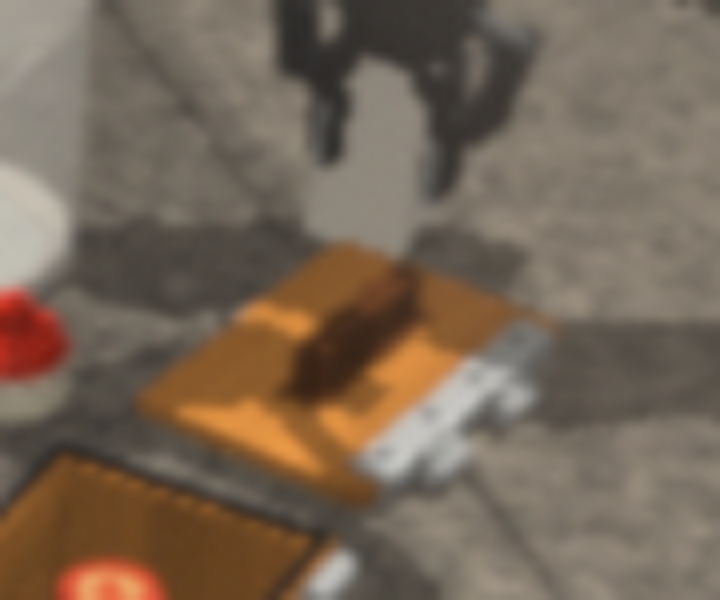

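Emit:
apply_moves:
  increments:
    - {"tx":0.004,"ty":-0.002,"tz":0.02,"wx":0.01,"wy":0.008,"wz":0.012,"jaw":100}
    - {"tx":0,"ty":0,"tz":0.03,"wx":0,"wy":0,"wz":0,"jaw":100}
    - {"tx":0,"ty":0,"tz":0.02,"wx":0,"wy":0,"wz":0,"jaw":100}
    - {"tx":0,"ty":0,"tz":0.003,"wx":0,"wy":0,"wz":0,"jaw":100}
    - {"tx":0,"ty":0,"tz":0,"wx":0,"wy":0,"wz":0,"jaw":100}

```text
time: 9.97
tcp_pos: [0.5018, -0.3496, 0.0621]
tool_rot: [2.396, 2.001, 0.006]
ft_force: [-0.3, -0.7, 0.1]
grip_width: 0.0518
```

```bash
python3 -c "
from h import *
plan((.4967,-.344,.03),-10.4)
"
```

```text
pos [ 0.5018 -0.3496  0.0621] yaw -10.25 turn [0.018  0.0099 0.0025] shift now-frame [ 0.005  -0.0066  0.032 ] target-frame [ 0.0046 -0.006   0.0321] t 9.9667 F [-0.3 -0.7  0.1] w 0.0518
```

Emit:
apply_moves:
  increments:
    - {"tx":0.005,"ty":-0.006,"tz":0.006,"wx":0.018,"wy":0.01,"wz":0,"jaw":100}
    - {"tx":0,"ty":0,"tz":0.01,"wx":0,"wy":0,"wz":0,"jaw":100}
    - {"tx":0,"ty":0,"tz":0.008,"wx":0,"wy":0,"wz":0,"jaw":100}
    - {"tx":0,"ty":0,"tz":0,"wx":0,"wy":0,"wz":0,"jaw":100}

```text
time: 10.3
tcp_pos: [0.4995, -0.346, 0.0447]
tool_rot: [2.403, 2.009, 0.003]
ft_force: [-0.2, -0.5, -0.2]
grip_width: 0.0516
```

```bash
python3 -c "
from h import *
plan((.4967,-.344,.03),-10.4)
"
```

```text
pos [ 0.4995 -0.346   0.0447] yaw -10.21 turn [0.0084 0.0043 0.0033] shift now-frame [ 0.0015 -0.0033  0.0146] target-frame [ 0.0015 -0.0032  0.0147] t 10.3 F [-0.2 -0.5 -0.2] w 0.0516
```

Emit:
apply_moves:
  increments:
    - {"tx":0.0015,"ty":-0.003,"tz":0.006,"wx":0.008,"wy":0.004,"wz":0.003,"jaw":100}
    - {"tx":0,"ty":0,"tz":0.006,"wx":0,"wy":0,"wz":0,"jaw":100}
    - {"tx":0,"ty":0,"tz":0.003,"wx":0,"wy":0,"wz":0,"jaw":100}
    - {"tx":0,"ty":0,"tz":0,"wx":0,"wy":0,"wz":0,"jaw":100}

```text
time: 10.63
tcp_pos: [0.4971, -0.3441, 0.0292]
tool_rot: [2.413, 2.01, 0.0]
ft_force: [0.6, -1.4, -0.8]
grip_width: 0.0519
```

```bash
python3 -c "
from h import *
plan((.4967,-.344,.03),-10.4)
"
```

```text
pos [ 0.4971 -0.3441  0.0292] yaw -10.39 turn [0.001  0.0007 0.0002] shift now-frame [ 0.0001 -0.0004 -0.0008] target-frame [ 0.0001 -0.0004 -0.0008] t 10.6333 F [ 0.6 -1.4 -0.8] w 0.0519
```

Emit:
apply_moves:
  increments:
    - {"tx":0,"ty":0,"tz":0,"wx":0,"wy":0,"wz":0,"jaw":160}
    - {"tx":0,"ty":0,"tz":0,"wx":0,"wy":0,"wz":0,"jaw":255}
    - {"tx":0,"ty":0,"tz":0,"wx":0,"wy":0,"wz":0,"jaw":255}
    - {"tx":0,"ty":0,"tz":0,"wx":0,"wy":0,"wz":0,"jaw":255}
    - {"tx":0,"ty":0,"tz":0,"wx":0,"wy":0,"wz":0,"jaw":255}

```text
time: 11.05
tcp_pos: [0.4971, -0.3441, 0.029]
tool_rot: [2.412, 2.011, 0.0]
ft_force: [-0.6, -0.4, -1.0]
grip_width: 0.0169
```

```bash
python3 -c "
from h import *
plan((.4967,-.344,.03),-10.4)
im=get_image('scene');crop(im,300,120,90,75,8,'pics/a10.png')
im=get_image('top');crop(im,335,225,80,75,8,'pics/a11.png')
"
```

```text
pos [ 0.4971 -0.3441  0.029 ] yaw -10.38 turn [0.0009 0.0007 0.0003] shift now-frame [ 0.0001 -0.0004 -0.001 ] target-frame [ 0.0001 -0.0004 -0.001 ] t 11.05 F [-0.6 -0.4 -1. ] w 0.0169
```

View pics/a10.png

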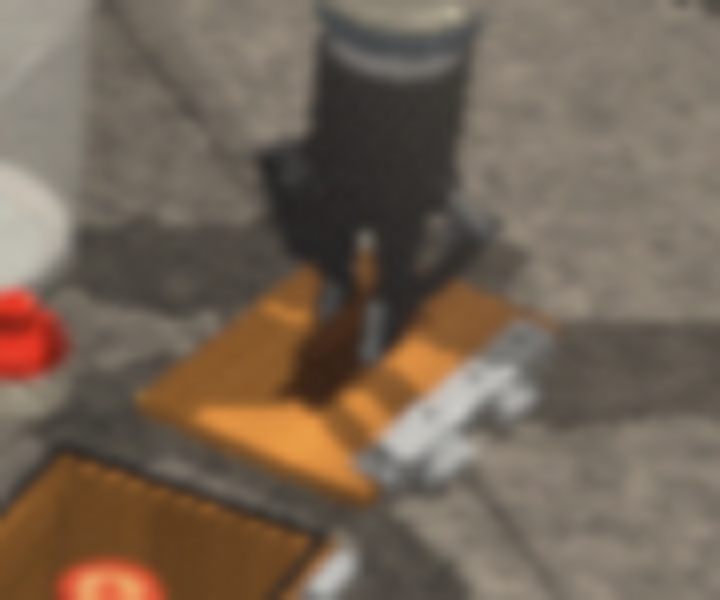

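View pics/a11.png

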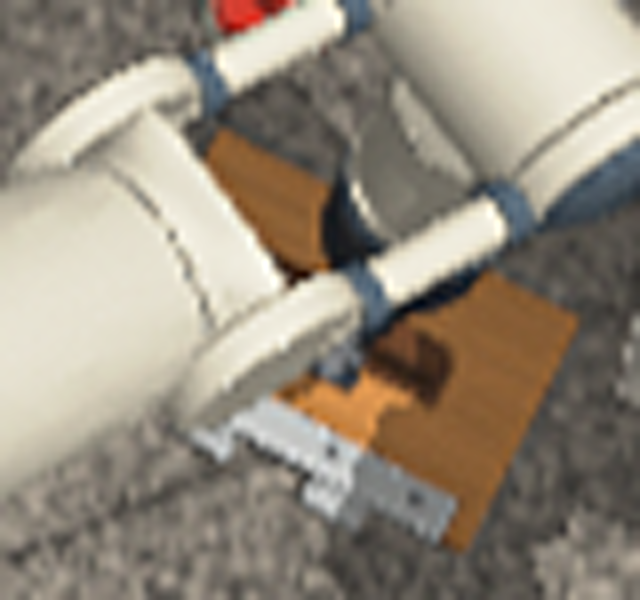

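```bash
cat > fit2.py <<'E'
from box import *
t=np.load("pics/top.npy");s=np.load("pics/s8.npy")
g=cv2.cvtColor(t,cv2.COLOR_BGR2GRAY).astype(float);gs=cv2.cvtColor(s,cv2.COLOR_BGR2GRAY).astype(float)
def fit(sets,name):
    def res(q):
        c,sn=np.cos(q[2]),np.sin(q[2]);r=[]
        for k,P in sets:
            d=P[:,:2]-q[:2];u=d@[c,sn];v=d@[-sn,c]
            r.append([u-.063,v+.093,u+.063,v-.093][k])
        return r
    o=least_squares(lambda q:np.concatenate(res(q)),(.475,.035,-.05),loss="soft_l1",f_scale=.0007)
    print(name,o.x[:2].round(4),np.degrees(o.x[2]).round(2),[(k,(r.mean()*1e3).round(1),(r.std()*1e3).round(1)) for (k,_),r in zip(sets,res(o.x))]);return o.x
b=cc([(195,92),(552,232),(450,452),(85,312)],245,195)
T=[(i,ray("top",edgept(g,b[i],b[(i+1)%4],60,1.3,"dark"),.133)) for i in range(4)]
c=cc([(130,508),(290,338),(482,405),(340,580)],260,120,6)
S=[(i,ray("scene",edgept(gs,c[i],c[(i+1)%4],60,1.3,"dark"),.133)) for i in range(4)]
fit(T,"top");fit(T[1:],"top-nofar");fit(S,"scene");q=fit(T+S,"both")
# per-edge line angle
for n,L in(("top",T),("scene",S)):
    for k,P in L:
        l=cv2.fitLine((P[:,:2]*1000).astype(np.float32),cv2.DIST_HUBER,0,.01,.01).ravel();a=np.degrees(np.arctan2(l[1],l[0]));print(n,k,round(((a-(90 if k%2==0 else 0)+90)%180)-90,2))
E
python3 fit2.py
```

```text
top [0.4761 0.0347] -3.0 [(0, np.float64(0.1), np.float64(0.8)), (1, np.float64(0.7), np.float64(0.7)), (2, np.float64(-0.0), np.float64(0.8)), (3, np.float64(-0.5), np.float64(0.4))]
top-nofar [0.476  0.0347] -3.18 [(1, np.float64(0.7), np.float64(0.8)), (2, np.float64(0.0), np.float64(0.8)), (3, np.float64(-0.5), np.float64(0.4))]
scene [0.4773 0.0372] -2.06 [(0, np.float64(-1.0), np.float64(0.3)), (1, np.float64(-0.4), np.float64(1.2)), (2, np.float64(1.1), np.float64(0.4)), (3, np.float64(0.1), np.float64(1.2))]
both [0.4765 0.0357] -2.76 [(0, np.float64(-0.4), np.float64(0.8)), (1, np.float64(-0.4), np.float64(0.7)), (2, np.float64(-0.4), np.float64(0.9)), (3, np.float64(-1.6), np.float64(0.5)), (0, np.float64(-0.3), np.float64(0.5)), (1, np.float64(1.0), np.float64(1.1)), (2, np.float64(1.8), np.float64(0.6)), (3, np.float64(1.5), np.float64(1.2))]
top 0 -2.56
top 1 -2.53
top 2 -3.54
top 3 -3.06
scene 0 -2.4
scene 1 -2.54
scene 2 -2.41
scene 3 -0.63
```

Emit:
apply_moves:
  increments:
    - {"tx":0,"ty":0,"tz":-0.01,"wx":0,"wy":0,"wz":0,"jaw":255}
    - {"tx":0,"ty":0,"tz":-0.02,"wx":0,"wy":0,"wz":0,"jaw":255}
    - {"tx":0,"ty":0,"tz":-0.025,"wx":0,"wy":0,"wz":0,"jaw":255}
    - {"tx":0,"ty":0,"tz":-0.025,"wx":0,"wy":0,"wz":0,"jaw":255}
    - {"tx":0,"ty":0,"tz":-0.025,"wx":0,"wy":0,"wz":0,"jaw":255}

```text
time: 11.57
tcp_pos: [0.4924, -0.3405, 0.1279]
tool_rot: [-2.398, -1.998, 0.007]
ft_force: [1.0, 0.1, -3.5]
grip_width: 0.0172
```

Emit:
apply_moves:
  increments:
    - {"tx":0,"ty":0,"tz":-0.025,"wx":0,"wy":0,"wz":0,"jaw":255}
    - {"tx":0,"ty":0,"tz":-0.025,"wx":0,"wy":0,"wz":0,"jaw":255}
    - {"tx":0,"ty":0,"tz":-0.02,"wx":0,"wy":0,"wz":0,"jaw":255}
    - {"tx":0,"ty":0,"tz":-0.01,"wx":0,"wy":0,"wz":-0.05,"jaw":255}
    - {"tx":0,"ty":0,"tz":0,"wx":0,"wy":0,"wz":-0.05,"jaw":255}

```text
time: 11.98
tcp_pos: [0.4937, -0.3415, 0.2209]
tool_rot: [-2.299, -2.123, 0.003]
ft_force: [-0.1, -0.6, -3.2]
grip_width: 0.0171
```

```bash
python3 -c "
from h import *
plan((.4755,.035,.22),-2.9)
"
```

```text
pos [ 0.4937 -0.3415  0.2209] yaw -4.54 turn [-0.0105 -0.007  -0.0286] shift now-frame [ 0.3739 -0.048   0.004 ] target-frame [ 0.3751 -0.0373  0.0009] t 11.9833 F [-0.1 -0.6 -3.2] w 0.0171
```

Emit:
apply_moves:
  increments:
    - {"tx":0.015,"ty":-0.002,"tz":0,"wx":-0.01,"wy":-0.007,"wz":-0.028,"jaw":255}
    - {"tx":0.03,"ty":-0.004,"tz":0,"wx":0,"wy":0,"wz":0,"jaw":255}
    - {"tx":0.035,"ty":-0.004,"tz":0,"wx":0,"wy":0,"wz":0,"jaw":255}
    - {"tx":0.04,"ty":-0.004,"tz":0,"wx":0,"wy":0,"wz":0,"jaw":255}
    - {"tx":0.04,"ty":-0.004,"tz":0,"wx":0,"wy":0,"wz":0,"jaw":255}

```text
time: 12.4
tcp_pos: [0.4823, -0.1831, 0.2228]
tool_rot: [2.284, 2.153, -0.004]
ft_force: [0.8, 1.0, -2.3]
grip_width: 0.0167
```

Emit:
apply_moves:
  increments:
    - {"tx":0.04,"ty":-0.004,"tz":0,"wx":0,"wy":0,"wz":0,"jaw":255}
    - {"tx":0.04,"ty":-0.004,"tz":0,"wx":0,"wy":0,"wz":0,"jaw":255}
    - {"tx":0.04,"ty":-0.004,"tz":0,"wx":0,"wy":0,"wz":0,"jaw":255}
    - {"tx":0.035,"ty":-0.004,"tz":0,"wx":0,"wy":0,"wz":0,"jaw":255}
    - {"tx":0.025,"ty":-0.002,"tz":0,"wx":0,"wy":0,"wz":0,"jaw":255}

```text
time: 12.82
tcp_pos: [0.4708, 0.0075, 0.2241]
tool_rot: [2.285, 2.153, -0.002]
ft_force: [0.4, -0.5, -3.5]
grip_width: 0.0172
```

Emit:
apply_moves:
  increments:
    - {"tx":0.01,"ty":0,"tz":0,"wx":0,"wy":0,"wz":0,"jaw":255}
    - {"tx":0,"ty":0,"tz":0,"wx":0,"wy":0,"wz":0,"jaw":255}
    - {"tx":0,"ty":0,"tz":0,"wx":0,"wy":0,"wz":0,"jaw":255}

```text
time: 13.07
tcp_pos: [0.4696, 0.024, 0.2256]
tool_rot: [2.275, 2.164, 0.001]
ft_force: [0.2, -0.6, -2.8]
grip_width: 0.017
```

```bash
python3 -c "
from h import *
plan((.4762,.0353,.19),-2.75)
im=get_image('scene');crop(im,260,130,130,100,6,'pics/b1.png');np.save('pics/b1.npy',im)
"
```

```text
pos [0.4696 0.024  0.2256] yaw -2.87 turn [ 0.0013  0.0003 -0.002 ] shift now-frame [0.0116 0.0059 0.0356] target-frame [0.0116 0.006  0.0356] t 13.0667 F [ 0.2 -0.6 -2.8] w 0.017
```

View pics/b1.png

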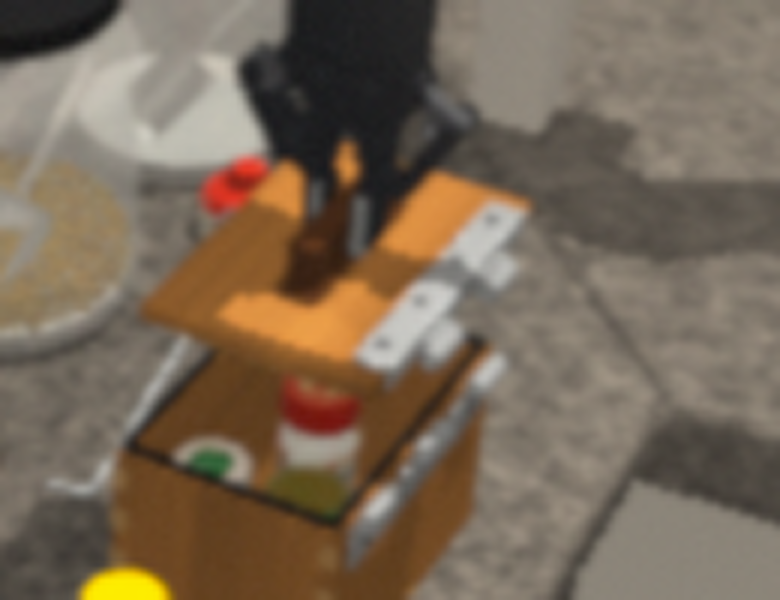

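```bash
cat > ov.py <<'E'
from h import *
def lidpts():
    k=[(x,y,.025) for x in(-.068,.068) for y in(-.098,.098)]
    k+=[(-.0765,y,.013+dz) for y in(-.0498,-.0186,.0186,.0498) for dz in (.0065,)]
    return np.array(k)
def boxpts():
    k=[(x,y,.133) for x in(-.063,.063) for y in(-.093,.093)]
    k+=[(-.0765,y,.1345) for y in(-.0840,-.0528,-.0156,.0156,.0528,.0840)]
    return np.array(k)
def W(q,P): # q=x,y,z,yaw
    R=Ro.from_euler("z",q[3]).as_matrix();return P@R.T+np.array(q[:3])
def lidworld(o,P,off=(0,0)):
    R=Ro.from_rotvec(o["tool_rot"]).as_matrix()
    # lid x=tool y, lid y=tool x, lid z=-tool z
    L=np.c_[R[:,1],R[:,0],-R[:,2]];return (P-np.array([off[0],off[1],.029]))@L.T+np.array(o["tcp_pos"])
def overlay(name,im,x0,y0,w,h,k,n,q,o,off=(0,0)):
    c=cv2.resize(im[y0:y0+h,x0:x0+w],None,fx=k,fy=k,interpolation=cv2.INTER_CUBIC)
    for P,col in((W(q,boxpts()),(255,0,255)),(lidworld(o,lidpts(),off),(255,255,0))):
        for u in proj(name,P):
            u=(u-[x0,y0]+.5)*k-.5;cv2.drawMarker(c,tuple(int(round(v)) for v in u),col,cv2.MARKER_CROSS,14,1)
    cv2.imwrite(n,c)
if __name__=="__main__":
    import sys
    q=(.4762,.0353,0,np.radians(-2.75));o=get_obs()
    if sys.argv[1]=="old": im=np.load("pics/b1.npy")
    else: im=get_image("scene");np.save("pics/"+sys.argv[1]+".npy",im)
    overlay("scene",im,275,145,100,75,8,"pics/ov_"+sys.argv[1]+".png",q,o)
    plan((q[0],q[1],.19),-2.75,o)
E
python3 ov.py old
```

```text
pos [0.4697 0.0237 0.2257] yaw -2.9 turn [ 0.0014  0.0001 -0.0027] shift now-frame [0.0119 0.0058 0.0357] target-frame [0.0119 0.0059 0.0357] t 13.1167 F [-0.6  1.1 -3.2] w 0.0171
```

View pics/ov_old.png

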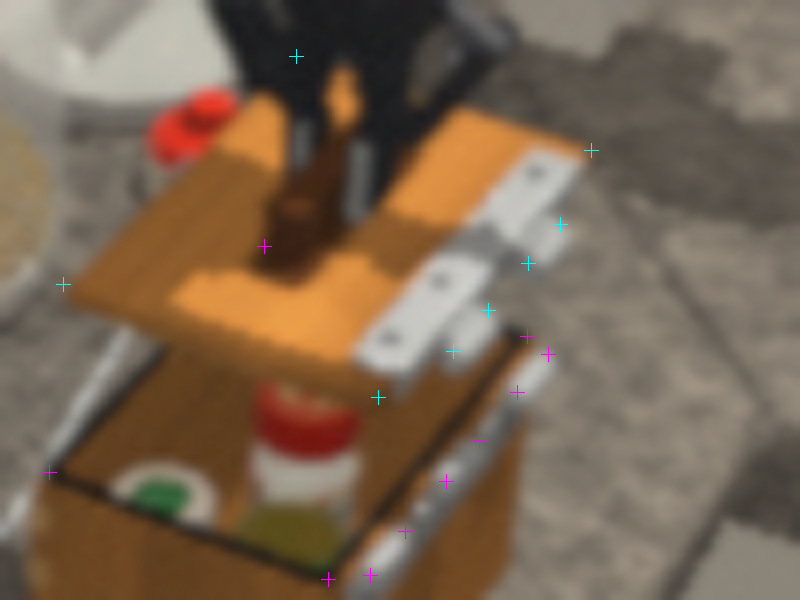

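Emit:
apply_moves:
  increments:
    - {"tx":0.0115,"ty":0.006,"tz":0.01,"wx":0,"wy":0,"wz":0,"jaw":255}
    - {"tx":0,"ty":0,"tz":0.02,"wx":0,"wy":0,"wz":0,"jaw":255}
    - {"tx":0,"ty":0,"tz":0.012,"wx":0,"wy":0,"wz":0,"jaw":255}
    - {"tx":0,"ty":0,"tz":0,"wx":0,"wy":0,"wz":0,"jaw":255}
    - {"tx":0,"ty":0,"tz":0,"wx":0,"wy":0,"wz":0,"jaw":255}

```text
time: 13.53
tcp_pos: [0.4778, 0.032, 0.1812]
tool_rot: [2.283, 2.155, 0.001]
ft_force: [0.1, 0.0, -2.3]
grip_width: 0.0169
```

```bash
python3 ov.py b2
```

```text
pos [0.4778 0.032  0.1812] yaw -3.32 turn [ 0.0018  0.0009 -0.0099] shift now-frame [ 0.0032 -0.0018 -0.0088] target-frame [ 0.0033 -0.0018 -0.0088] t 13.5333 F [ 0.1  0.  -2.3] w 0.0169
```

View pics/ov_b2.png

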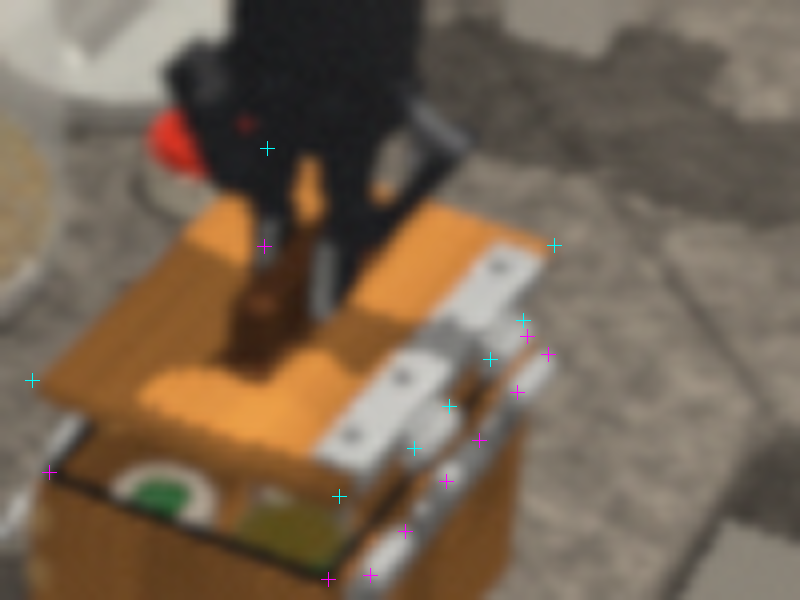

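Emit:
apply_moves:
  increments:
    - {"tx":0.003,"ty":-0.0018,"tz":0.004,"wx":0.002,"wy":0.001,"wz":-0.01,"jaw":255}
    - {"tx":0,"ty":0,"tz":0.004,"wx":0,"wy":0,"wz":0,"jaw":255}
    - {"tx":0,"ty":0,"tz":0,"wx":0,"wy":0,"wz":0,"jaw":255}
    - {"tx":0,"ty":0,"tz":0,"wx":0,"wy":0,"wz":0,"jaw":255}

```text
time: 13.92
tcp_pos: [0.4768, 0.0346, 0.1743]
tool_rot: [2.274, 2.166, 0.002]
ft_force: [-0.2, -0.4, -2.8]
grip_width: 0.017
```

```bash
python3 ov.py b3; python3 -c "
from h import *
im=get_image('top');crop(im,245,190,80,75,8,'pics/b3t.png')"
```

```text
pos [0.4768 0.0346 0.1743] yaw -2.78 turn [ 0.0016 -0.0004 -0.0005] shift now-frame [ 0.0007 -0.0006 -0.0157] target-frame [ 0.0007 -0.0006 -0.0157] t 13.9167 F [-0.2 -0.4 -2.8] w 0.017
```

View pics/ov_b3.png

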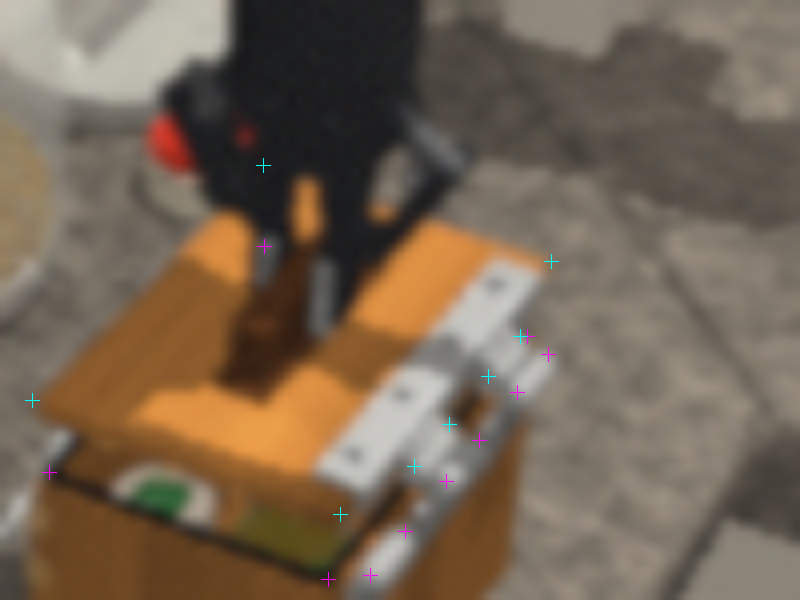

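View pics/b3t.png

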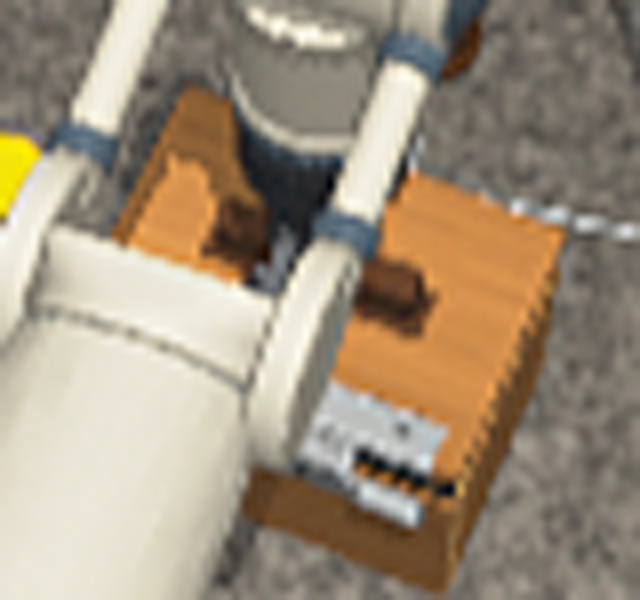

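Emit:
apply_moves:
  increments:
    - {"tx":0.0007,"ty":-0.0006,"tz":0.005,"wx":0.001,"wy":0,"wz":0,"jaw":255}
    - {"tx":0,"ty":0,"tz":0.005,"wx":0,"wy":0,"wz":0,"jaw":255}
    - {"tx":0,"ty":0,"tz":0.003,"wx":0,"wy":0,"wz":0,"jaw":255}
    - {"tx":0,"ty":0,"tz":0,"wx":0,"wy":0,"wz":0,"jaw":255}

```text
time: 14.35
tcp_pos: [0.4765, 0.0355, 0.1609]
tool_rot: [2.274, 2.166, 0.003]
ft_force: [0.3, -0.0, -3.5]
grip_width: 0.0171
```

```bash
python3 ov.py b4
```

```text
pos [0.4765 0.0355 0.1609] yaw -2.77 turn [ 0.0024 -0.0004 -0.0004] shift now-frame [-0.0002 -0.0002 -0.0291] target-frame [-0.0002 -0.0003 -0.0291] t 14.35 F [ 0.3 -0.  -3.5] w 0.0171
```

View pics/ov_b4.png

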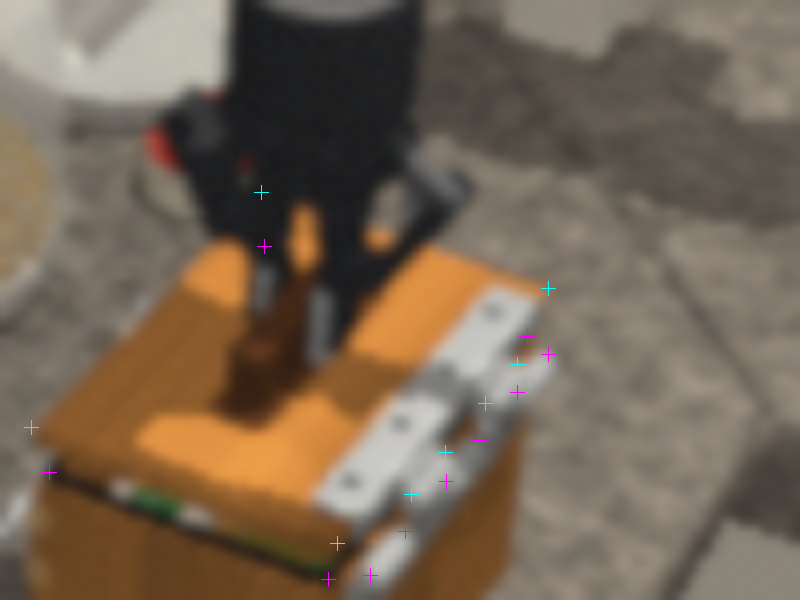

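Emit:
apply_moves:
  increments:
    - {"tx":0,"ty":0,"tz":0.003,"wx":0.002,"wy":0,"wz":0,"jaw":255}
    - {"tx":0,"ty":0,"tz":0.003,"wx":0,"wy":0,"wz":0,"jaw":255}
    - {"tx":0,"ty":0,"tz":0.002,"wx":0,"wy":0,"wz":0,"jaw":255}

```text
time: 14.65
tcp_pos: [0.4768, 0.0354, 0.153]
tool_rot: [2.274, 2.167, 0.002]
ft_force: [-0.1, -0.8, -2.9]
grip_width: 0.0175
```

Emit:
apply_moves:
  increments:
    - {"tx":0,"ty":0,"tz":0.002,"wx":0,"wy":0,"wz":0,"jaw":255}
    - {"tx":0,"ty":0,"tz":0.002,"wx":0,"wy":0,"wz":0,"jaw":255}

```text
time: 14.82
tcp_pos: [0.4768, 0.0355, 0.1486]
tool_rot: [2.274, 2.167, 0.002]
ft_force: [-1.9, -0.8, 2.6]
grip_width: 0.0169
```

```bash
python3 ov.py b5
```

```text
pos [0.4768 0.0355 0.1486] yaw -2.77 turn [ 0.0012 -0.0004 -0.0004] shift now-frame [-0.0002 -0.0006 -0.0414] target-frame [-0.0002 -0.0006 -0.0414] t 14.8167 F [-1.9 -0.8  2.6] w 0.0169
```

View pics/ov_b5.png

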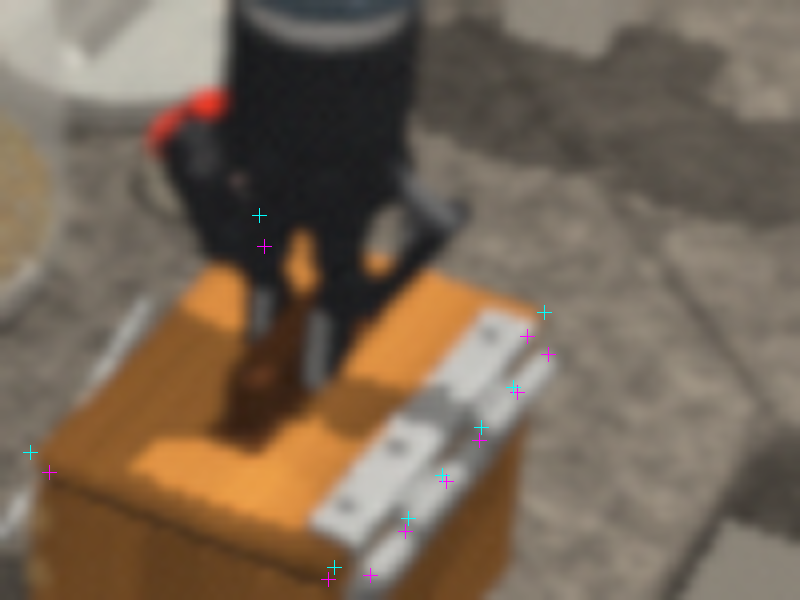

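Emit:
apply_moves:
  increments:
    - {"tx":0,"ty":0,"tz":0.002,"wx":0,"wy":0,"wz":0,"jaw":255}
    - {"tx":0,"ty":0,"tz":0.002,"wx":0,"wy":0,"wz":0,"jaw":255}

```text
time: 15.03
tcp_pos: [0.4769, 0.0355, 0.1467]
tool_rot: [2.273, 2.166, 0.003]
ft_force: [-3.5, -0.4, 4.1]
grip_width: 0.017
```

Emit:
apply_moves:
  increments:
    - {"tx":0,"ty":0,"tz":0.001,"wx":0,"wy":0,"wz":0,"jaw":255}

```text
time: 15.12
tcp_pos: [0.4769, 0.0355, 0.1465]
tool_rot: [2.273, 2.166, 0.004]
ft_force: [-3.3, 0.1, 5.4]
grip_width: 0.0173
```

Emit:
apply_moves:
  increments:
    - {"tx":0,"ty":0,"tz":0.001,"wx":0,"wy":0,"wz":0,"jaw":255}

```text
time: 15.2
tcp_pos: [0.4769, 0.0355, 0.1464]
tool_rot: [2.272, 2.165, 0.005]
ft_force: [-4.2, -0.4, 5.2]
grip_width: 0.0171
```

```bash
python3 -c "
from h import *
plan((.4762,.0353,.144),-2.75)"
```

```text
pos [0.4769 0.0355 0.1464] yaw -2.77 turn [ 0.0042 -0.0005 -0.0003] shift now-frame [-0.0002 -0.0007  0.0024] target-frame [-0.0002 -0.0007  0.0024] t 15.2 F [-4.2 -0.4  5.2] w 0.0171
```

Emit:
apply_moves:
  increments:
    - {"tx":0,"ty":-0.001,"tz":0.002,"wx":0.004,"wy":0,"wz":0,"jaw":255}
    - {"tx":0,"ty":-0.001,"tz":0.002,"wx":0.002,"wy":0,"wz":0,"jaw":255}

```text
time: 15.37
tcp_pos: [0.4769, 0.0354, 0.1448]
tool_rot: [2.272, 2.165, 0.006]
ft_force: [1.1, -0.6, 6.5]
grip_width: 0.0171
```

Emit:
apply_moves:
  increments:
    - {"tx":0,"ty":0,"tz":0.003,"wx":0,"wy":0,"wz":0,"jaw":255}

```text
time: 15.45
tcp_pos: [0.477, 0.0354, 0.144]
tool_rot: [2.271, 2.164, 0.008]
ft_force: [-12.0, -0.3, 22.4]
grip_width: 0.0168
```

```bash
python3 -c "
from h import *
plan((.4762,.0353,.144),-2.75);o=get_obs();print(o['moment'])"
```

```text
pos [0.477  0.0354 0.144 ] yaw -2.78 turn [ 0.0066 -0.0007 -0.0005] shift now-frame [-0.0002 -0.0008 -0.    ] target-frame [-0.0002 -0.0008 -0.    ] t 15.45 F [-12.   -0.3  22.4] w 0.0168
[-0.03801091  2.7337086   0.04532286]
```

Emit:
apply_moves:
  increments:
    - {"tx":0,"ty":-0.002,"tz":0.0015,"wx":0.007,"wy":0,"wz":0,"jaw":255}

```text
time: 15.53
tcp_pos: [0.4768, 0.0354, 0.1447]
tool_rot: [2.272, 2.164, 0.007]
ft_force: [7.2, -0.5, 6.6]
grip_width: 0.0169
```

```bash
python3 ov.py b6; python3 -c "
from h import *
o=get_obs();print(o['moment'],o['ft_force'])
im=get_image('top');crop(im,245,190,80,75,8,'pics/b6t.png')"
```

```text
pos [0.4768 0.0354 0.1447] yaw -2.78 turn [ 0.0058 -0.0008 -0.0005] shift now-frame [-0.0001 -0.0003 -0.0453] target-frame [-0.0002 -0.0006 -0.0453] t 15.5333 F [ 7.2 -0.5  6.6] w 0.0169
[-0.1055867   0.16345342 -0.02005718] [ 1.75994098 -0.36489893  6.69093928]
```

View pics/ov_b6.png

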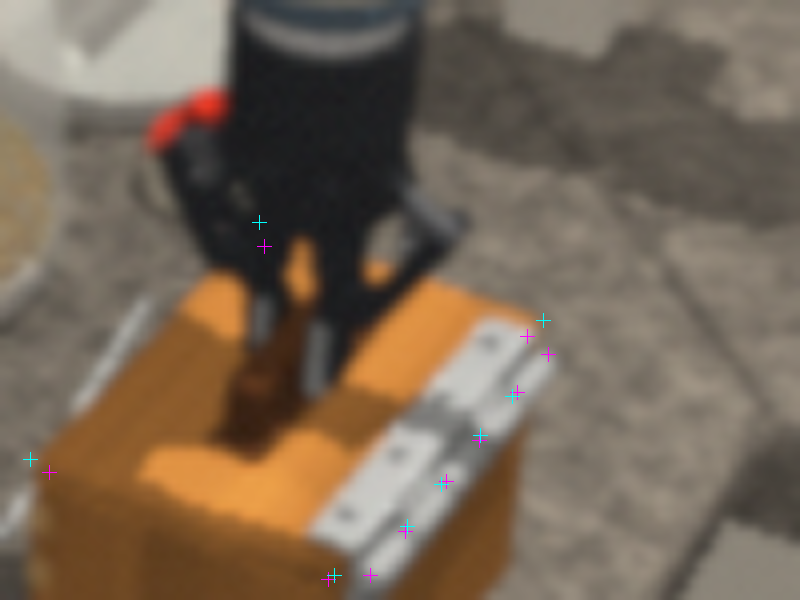

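View pics/b6t.png

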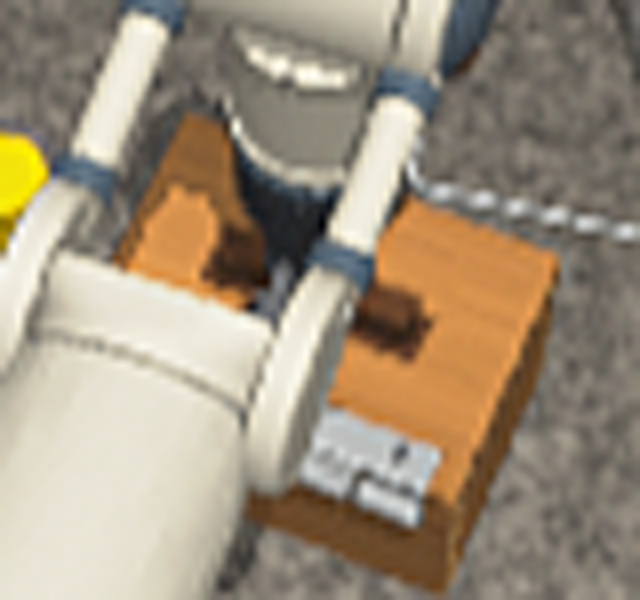

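Emit:
apply_moves:
  increments:
    - {"tx":0,"ty":-0.001,"tz":0.002,"wx":0.004,"wy":0,"wz":0,"jaw":255}

```text
time: 15.72
tcp_pos: [0.4768, 0.0355, 0.1443]
tool_rot: [2.272, 2.165, 0.007]
ft_force: [-2.5, 0.5, 6.9]
grip_width: 0.017
```

Emit:
apply_moves:
  increments:
    - {"tx":0,"ty":-0.001,"tz":0.003,"wx":0.004,"wy":0,"wz":0,"jaw":255}

```text
time: 15.8
tcp_pos: [0.4769, 0.0354, 0.144]
tool_rot: [2.272, 2.164, 0.007]
ft_force: [-3.4, 0.9, 16.1]
grip_width: 0.017
```

```bash
python3 -c "
from h import *
plan((.4762,.0353,.144),-2.75);o=get_obs();print(o['moment'])
get_image('top');plan((.4762,.0353,.144),-2.75);o=get_obs();print(o['moment'])"
```

```text
pos [0.4769 0.0354 0.144 ] yaw -2.78 turn [ 0.0056 -0.001  -0.0006] shift now-frame [-0.0002 -0.0007 -0.    ] target-frame [-0.0002 -0.0007 -0.    ] t 15.8 F [-3.4  0.9 16.1] w 0.017
[-0.11573879  1.31363567  0.07569246]
pos [0.4768 0.0355 0.144 ] yaw -2.78 turn [ 0.0056 -0.001  -0.0006] shift now-frame [-0.0002 -0.0006 -0.    ] target-frame [-0.0002 -0.0006  0.    ] t 15.85 F [-2.8  0.2 12. ] w 0.0174
[-0.09847044  0.8876396   0.0704148 ]
```

Emit:
apply_moves:
  increments:
    - {"tx":0,"ty":-0.001,"tz":0.003,"wx":0.015,"wy":0,"wz":0,"jaw":255}

```text
time: 15.93
tcp_pos: [0.4767, 0.0355, 0.144]
tool_rot: [-2.272, -2.164, 0.004]
ft_force: [-6.8, -0.6, 15.4]
grip_width: 0.017
```

Emit:
apply_moves:
  increments:
    - {"tx":0,"ty":-0.001,"tz":0.003,"wx":0.015,"wy":0,"wz":0,"jaw":255}

```text
time: 16.02
tcp_pos: [0.4767, 0.0355, 0.1443]
tool_rot: [-2.266, -2.159, 0.015]
ft_force: [-8.1, -0.4, 15.9]
grip_width: 0.0171
```

```bash
python3 -c "
from h import *
plan((.4762,.0353,.144),-2.75);o=get_obs();print(o['moment'])
get_image('top');plan((.4762,.0353,.144),-2.75);o=get_obs();print(o['moment'])"
```

```text
pos [0.4767 0.0355 0.1443] yaw -2.78 turn [-0.0148 -0.0011 -0.0005] shift now-frame [-0.0002 -0.0005  0.0003] target-frame [-0.0002 -0.0005  0.0003] t 16.0167 F [-8.1 -0.4 15.9] w 0.0171
[-0.16267978  0.28181588  0.04077962]
pos [0.4768 0.0355 0.1444] yaw -2.78 turn [-0.0153 -0.0012 -0.0005] shift now-frame [-0.0002 -0.0006  0.0005] target-frame [-0.0002 -0.0006  0.0004] t 16.0667 F [-8.4  1.  14.2] w 0.0169
[-0.17485993  0.59533962 -0.00248975]
```

Emit:
apply_moves:
  increments:
    - {"tx":0,"ty":-0.001,"tz":0.003,"wx":-0.012,"wy":0,"wz":0,"jaw":255}

```text
time: 16.15
tcp_pos: [0.4769, 0.0355, 0.144]
tool_rot: [-2.274, -2.166, -0.002]
ft_force: [-2.4, 0.0, 11.0]
grip_width: 0.017
```

```bash
python3 -c "
from h import *
plan((.4762,.0353,.144),-2.75);o=get_obs();print(o['moment'])
get_image('top');plan((.4762,.0353,.144),-2.75);o=get_obs();print(o['moment'])"
```

```text
pos [0.4769 0.0355 0.144 ] yaw -2.79 turn [ 0.0004 -0.0012 -0.0006] shift now-frame [-0.0002 -0.0007 -0.    ] target-frame [-0.0002 -0.0007 -0.    ] t 16.15 F [-2.4  0.  11. ] w 0.017
[-0.14467836  0.59084146  0.03706428]
pos [0.4769 0.0355 0.144 ] yaw -2.78 turn [ 0.0023 -0.0012 -0.0005] shift now-frame [-0.0002 -0.0007 -0.    ] target-frame [-0.0002 -0.0007 -0.    ] t 16.2 F [-1.   0.3  9.7] w 0.017
[-0.0794505   0.43202672 -0.01368529]
```

Emit:
apply_moves:
  increments:
    - {"tx":0,"ty":-0.001,"tz":0.0045,"wx":0.002,"wy":0,"wz":0,"jaw":255}

```text
time: 16.28
tcp_pos: [0.477, 0.0355, 0.144]
tool_rot: [2.272, 2.165, 0.008]
ft_force: [-9.4, -0.7, 29.7]
grip_width: 0.0173
```

```bash
python3 -c "
from h import *
for i in range(4):
    plan((.4762,.0353,.144),-2.75);o=get_obs();print(o['moment'])
    im=get_image('scene')
crop(im,275,145,100,75,8,'pics/b7.png')"
```

```text
pos [0.477  0.0355 0.144 ] yaw -2.78 turn [ 0.0061 -0.0013 -0.0005] shift now-frame [-0.0002 -0.0007 -0.    ] target-frame [-0.0002 -0.0007 -0.    ] t 16.2833 F [-9.4 -0.7 29.7] w 0.0173
[-0.10069596  2.1978117   0.00570833]
pos [0.4769 0.0355 0.144 ] yaw -2.78 turn [ 0.0065 -0.0013 -0.0005] shift now-frame [-0.0002 -0.0007 -0.    ] target-frame [-0.0002 -0.0007 -0.    ] t 16.3333 F [-4.9 -0.6 19.7] w 0.0171
[-0.13933698  1.56286848 -0.01632311]
pos [0.4769 0.0355 0.144 ] yaw -2.78 turn [ 0.0062 -0.0013 -0.0005] shift now-frame [-0.0002 -0.0007 -0.    ] target-frame [-0.0002 -0.0007 -0.    ] t 16.3833 F [-5.6  0.5 19. ] w 0.0168
[-0.11832401  1.52041761  0.02990168]
pos [0.4769 0.0355 0.144 ] yaw -2.78 turn [ 0.0062 -0.0013 -0.0004] shift now-frame [-0.0002 -0.0007 -0.    ] target-frame [-0.0002 -0.0007 -0.    ] t 16.4333 F [-5.6 -0.3 20.5] w 0.017
[-0.04546237  1.59743344  0.05185276]
```

View pics/b7.png

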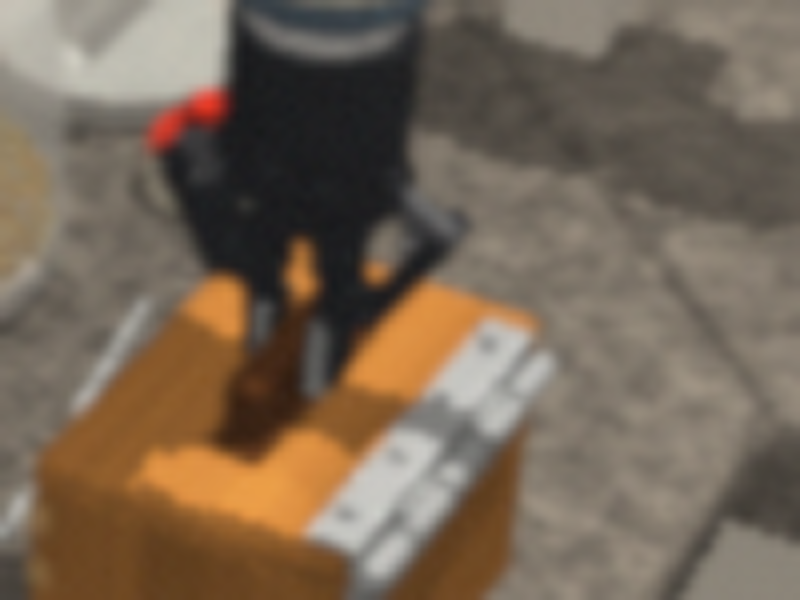

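Emit:
apply_moves:
  increments:
    - {"tx":0,"ty":-0.0015,"tz":0.0035,"wx":0.002,"wy":0,"wz":0,"jaw":255}

```text
time: 16.57
tcp_pos: [0.477, 0.0355, 0.1441]
tool_rot: [2.27, 2.162, 0.013]
ft_force: [0.3, -0.1, 11.2]
grip_width: 0.0169
```

```bash
python3 -c "
from h import *
for i in range(4):
    plan((.4762,.0353,.144),-2.75);o=get_obs();print(o['moment'])
    im=get_image('top')
"
```

```text
pos [0.477  0.0355 0.1441] yaw -2.78 turn [ 0.0103 -0.0014 -0.0005] shift now-frame [-0.0002 -0.0007  0.0001] target-frame [-0.0002 -0.0007  0.0001] t 16.5667 F [ 0.3 -0.1 11.2] w 0.0169
[-0.08778179  0.77559227  0.03612908]
pos [0.477  0.0355 0.1441] yaw -2.78 turn [ 0.0107 -0.0015 -0.0006] shift now-frame [-0.0002 -0.0008  0.0001] target-frame [-0.0002 -0.0008  0.0001] t 16.6167 F [-0.7  0.2 16. ] w 0.017
[-0.08146367  1.19970753  0.07165717]
pos [0.477  0.0355 0.144 ] yaw -2.78 turn [ 0.0105 -0.0014 -0.0005] shift now-frame [-0.0002 -0.0007  0.    ] target-frame [-0.0002 -0.0007  0.    ] t 16.6667 F [-0.2 -0.3 14.4] w 0.017
[-0.14485248  1.06525467  0.03345066]
pos [0.477  0.0355 0.1441] yaw -2.78 turn [ 0.0104 -0.0014 -0.0005] shift now-frame [-0.0002 -0.0008  0.0001] target-frame [-0.0002 -0.0008  0.0001] t 16.7167 F [-1.5 -0.1 14.4] w 0.0171
[-0.06640983  1.05499897  0.01492892]
```

Emit:
apply_moves:
  increments:
    - {"tx":0,"ty":-0.001,"tz":0.0035,"wx":0.013,"wy":0,"wz":0,"jaw":255}

```text
time: 16.85
tcp_pos: [0.4769, 0.0355, 0.144]
tool_rot: [2.274, 2.167, 0.004]
ft_force: [-6.9, 0.0, 15.9]
grip_width: 0.0168
```

```bash
python3 -c "
from h import *
for i in range(4):
    plan((.4762,.0353,.144),-2.75);o=get_obs();print(o['moment'])
    im=get_image('top')
"
```

```text
pos [0.4769 0.0355 0.144 ] yaw -2.78 turn [ 0.0022 -0.0015 -0.0004] shift now-frame [-0.0002 -0.0007 -0.    ] target-frame [-0.0002 -0.0007 -0.    ] t 16.85 F [-6.9  0.  15.9] w 0.0168
[-0.10134833  1.38074023  0.01955801]
pos [0.4769 0.0355 0.144 ] yaw -2.78 turn [ 0.0013 -0.0015 -0.0005] shift now-frame [-0.0002 -0.0007 -0.    ] target-frame [-0.0002 -0.0007 -0.    ] t 16.9 F [-7.1 -0.  14.5] w 0.0171
[-0.12762134  1.20487693 -0.00164265]
pos [0.4769 0.0355 0.144 ] yaw -2.78 turn [ 0.0016 -0.0015 -0.0005] shift now-frame [-0.0002 -0.0007 -0.    ] target-frame [-0.0002 -0.0007 -0.    ] t 16.95 F [-5.8  0.2 15.9] w 0.0171
[-0.10240215  1.1229791  -0.04744304]
pos [0.4769 0.0355 0.144 ] yaw -2.78 turn [ 0.0017 -0.0015 -0.0005] shift now-frame [-0.0002 -0.0007 -0.    ] target-frame [-0.0002 -0.0007 -0.    ] t 17.0 F [-6.2  0.5 15.1] w 0.0172
[-0.09648842  1.12006608  0.0573905 ]
```

The lid is level and steady at full depth with about 15 N of push, so I'm handing in now.

```bash
python3 -c "
from h import *
job_done();plan((.4762,.0353,.144),-2.75)"
```

```text
the job is handed in; nothing more can be done
the job is handed in; nothing more can be done
```

I stood the red-capped jar in the free half of the box. I then fitted the lid with its two knuckles between the box's three and pressed it down. I handed the job in at about 17 s, with the arm still gripping the lid and holding it down.

**Final readings:**
- **Lid height:** the tool stood at z = 0.1440 m, the height expected with the lid fully down. It stayed there as I pushed harder, so the plate was on the hard rim.
- **Lid angle:** the tool was level to about 0.1°, and its yaw was −2.78° against my estimate of −2.75° for the box.
- **Push:** about 15 N steady beside the lid's weight. The highest reading was about 30 N, for a moment during the last adjustments.

**Pictures:** the jar stood upright before the lid went on. The last ones show the lid flat on the box with the knuckles interleaved. The other things I could see near the box had not moved, but I did not check every item one by one.

**Checks that disagreed or were weak:**
- My two camera estimates of the box differed by up to 2.5 mm in position and about 1° in yaw. I used the combined value, and the lip then guided the lid in.
- At the end there was still a sideways push of about 6 N along x, probably the lip against the far wall.
- I judged the alignment of the knuckle holes from the poses and the overlay, because the bores were too small to see.
- The gripper shifted about 9 mm sideways as it let go of the jar. The jar stayed upright.

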